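Open the party-kit case: safety tab, latch, lid

TASK

Open the party-kit case: with a fingertip slide the safety tab on its catch sideways, gently, until you feel it come up against its stop, then lift the latch flap by its tongue, and raise the lid until it stands open by itself well past half way. Don't ram the tab or pry at a latch that is not yet free - the catch is plastic - and leave the lantern, pump, dish and stick rack as they are.

Things in the scene. Friction and masses are not known exactly. Their poses are not given: they have to be found in the camera images.
- case: Beige plastic case 200 (x) by 300 (y) by 78 mm high; does not slide. Origin: centre of its underside, z up, -x its front (towards the robot). A fixed shoulder runs along the front (x -100 to -58 mm, top 78 mm up) with the black catch on its middle. Behind it the lid, top 78 mm up, with a black U carry handle at x 25 mm (105 mm long along y, bar 10 mm thick, 27 mm above the lid).
- tab_ridge_home (a point): On the flap, where the middle of the top edge of the safety tab's ridge is when locked (starts within 1.5 mm of it, to +y). The ridge: grey upright wall 6 mm thick (y), 26 mm long (x), 13 mm tall, top 104 mm above the shelf; around it nothing is over 96 mm. It is the thumb grip of a grey keyhole plate 4 mm thick that slides along the case's +y. Push the ridge's -y face; that side is free.
- latch (a joint): Hinge of the latch flap, rad: 0 shut, flat forward over the shoulder; grows as its front end lifts; 1.57 upright on the lid's front edge; limit 2.2. Friction 0.06 N m: stays where left. Black, 60 mm wide (y), carries the tab and ends in a tongue.
- latch_seat (a point): On the shoulder's top, under the middle of the tab's path. A steel stud (10 mm head, top 96 mm up) stands in a slot here, its place along y differing by +-7 mm from case to case. Its head holds the flap until the tab has slid home against it: a stop felt 7 to 21 mm from home, free only in the last 1.8 mm. Tab friction 2 N, no spring. Over 15 N between tab and stud, pushing or prying, breaks them.
- latch_grip (a point): Where to hold the latch: on its tongue, 62 mm in front of its hinge axis, 85 mm above the shelf when shut, 18 mm out from the case's front face, with only the shelf under it. The tongue is 40 mm wide (y), 6 mm thick (4 below to 2 above this point), ends 16 mm farther out in a lip turned up 9 mm. Pinch its two side edges across y. x axis: along the flap to its hinge.
- latch_hinge (a point): Middle of the latch's hinge axis (along the case's y) on the lid's front edge: 56 mm in front of the case's centre and 85 mm above the shelf when the lid is down; rides on the lid.
- lid (a joint): Hinge of the lid, rad: 0 down, grows as the front edge rises; 1.57 upright; limit 1.75. Stiff hinge (0.9 N m of friction): the lid (0.28 to 0.46 kg) stays at any angle where it is left. Pulling up on the raised latch flap raises the lid.
- lid_hinge (a point): Middle of the lid's hinge axis (along the case's y) at the back edge: 100 mm behind the case's centre, 74 mm above the shelf. The latch's hinge axis is 156 mm in front of it and 11 mm higher when the lid is down.
- stick_rack: Bystander: white slotted plastic rack 260 by 120 by 58 mm with four white balloon sticks with cup ends (316 mm overall, along its x). Origin: centre of its underside. Loose.
- lantern: Bystander: clear glass lantern with dark metal frame and hinged glass door, 116 by 116 mm, 215 mm tall. Origin: centre of its underside. Loose, fragile.
- pump: Bystander: purple plastic balloon hand pump standing upright, 80 mm across its foot, 207 mm tall, T handle 90 mm long. Origin: centre of its underside. Loose, easily tipped.
- dish: Bystander: pink ceramic dish 120 mm across, 35 mm tall. Origin: centre of its underside. Loose.

How it is judged:
By the outcome, as a careful person would: the job done as asked, in the order asked, and still so for the second after the job is handed in, with the robot touching nothing.
It also fails if it takes over 62 s, if anything falls off the work surface, if the arm or the gripper's body presses on something with over 40 N, if the wrist force passes 120 N, or if a joint passes its speed limit or range.

ROBOT

A 7-joint arm with a two-finger parallel gripper is mounted at the origin on the work surface. World frame = base frame: x ahead of the robot, y to its left, z up, the work surface at z = 0. Lengths are in m, angles in rad, forces in N, time in s.
With the tool pointing down it reaches from about 0.425 to 1.025 m from the base axis. Payload 9.4 kg.
Tool frame: the origin (TCP) lies at the very end of the fingers, on their centre line; the grasp point (between the pads) lies 19 mm behind it; z points along the fingers, x is the direction in which the jaws open and shut, and the axes are right-handed (so a half turn about z gives the same grasp; the last joint's range is limited). The gripper opens to 93 mm and grips with 3 to 60 N. Pads are 15 mm wide; open, the fingers measure 128 mm over their backs; the gripper's body (75 mm by 188 mm) begins 65 mm behind the grasp point.
Start: joints at [1.161, 0.599, -0.003, 1.599, 0.002, 0.943, -0.08], TCP at [0.237, -0.685, 0.219] pointing down, gripper open.
Joint ranges: [-2.57, 2.57], [-0.35, 1.97], [-1.29, 1.29], [0.11, 2.56], [-1.05, 4.19], [0.11, 1.86], [-2.63, 2.63]. Speed limits (rad/s): [2.22, 2.22, 3.01, 3.01, 3.14, 3.14, 3.14].

INTERFACE

Orientations are given as a rotation vector (axis times angle).
In Python, from workcell import monitor, snapshot, calibration, close_job gives the robot as it stands.
- The arm moves only by the tool play_rows, never from a script. Its argument "targets" is a list that holds one entry, the list of rows, each a list of 6 numbers: the shift along the tool's x, y, z in cm, then the turn, a rotation vector about the tool's x, y, z in rad. In form: [[[dx, dy, dz, wx, wy, wz], ...]]. A call has 1 to 12 rows; each row shifts and turns the pose as measured when the row begins, along the tool's axes as they then stand; what a row does not reach is not made up. A row lasts 1/10 s, in which the tool goes at most 50 mm and 8.59 degrees, less where a joint would pass 70% of its speed; a pose out of reach is approached as far as the arm can. A call with a gripper value outside its range is refused whole. "fingers" is the finger opening in cm, from 0 to 9.3, set as the call begins (left out, the last holds). The fingers move at their own pace and stop on an object; "force" is the grip in N (left out, the last holds). Time passes only in rows, so rows that do not move let the fingers close. It gives the time, the measured TCP pose, the force and the opening at its end, in the units of the state.
- monitor.state(): the state, without advancing time (a new reading comes with each control period).
- snapshot(name): name is "side" or "top" or "wrist"; returns (picture, depth): 384x512x3 uint8, red, green, blue; 384x512 float32, m along the optical axis (not along the pixel's ray), 0 where there is no reading.
- calibration(name): a dict with "fovy" (degrees; the focal length in pixels is half the picture's height over the tangent of half this angle, whatever the lens; pixels are square), "cx", "cy" (the principal point, pixels), "R" (3x3) and "t" (3): a world point X has camera coordinates R X + t. Camera axes: x right, y down, z forward; pixel columns grow to the right and rows downward; lengths in m; the calibration is good to about 2 mm. A picture is of the moment at which its call begins: read the wrist's pose just before it. calibration takes no time and is no camera call; for the wrist camera it gives the pose at the moment of the call.
- close_job(): hands the job in, once; it reports no verdict.
The state is a dict: "time_s": time; "q": joint angles; "qd": joint speeds; "joint_efforts": joint torques, N m; "tool_pos": TCP position; "eef_rot": TCP orientation; "force": force on the tool from outside, world axes, zero at the start; "wrist_torque": the same for the moment, N m; "opening": finger opening in m.
Only numpy, scipy, OpenCV 4.12 (cv2) and the standard library are available. Lean on these libraries where they do the work, as an engineer would, in place of code of your own. Each camera call takes 0.05 s, during which the arm holds its last target.

## Working session

There is one attempt and no reset: what is moved stays moved. The work goes in short steps, Python scripts to look and compute and a tool call to move; the robot and the scene stay as the last step left them, time stands still between calls to the robot, and variables do not carry over. Pictures are saved under pics/ and viewed, and the job is handed in when it is done.

Besides the shell and the picture viewer there is one more tool, called as name([rows], argument=value, ...), one row to a line, values as JSON. play_rows: Moves the arm, as the interface text tells. Its arguments: {"type":"object","properties":{"targets":{"type":"array"},"fingers":{"type":"number"},"force":{"type":"number"}},"required":["targets"]}

```bash
ls; mkdir -p pics
python3 - <<'E'
from workcell import monitor, snapshot, calibration
import cv2, numpy as np
print(monitor.state())
for n in ("side","top","wrist"):
    c=calibration(n); print(n,c)
    p,d=snapshot(n); cv2.imwrite(f"pics/{n}0.png",p[:,:,::-1]); np.save(f"pics/{n}0.npy",d)
E
```

```text
pics
{'time_s': 0.0, 'q': array([ 1.16132387,  0.60009442, -0.00255039,  1.60012777,  0.00181199,
        0.94290763, -0.07979584]), 'qd': array([ 6.04738090e-05, -1.47681561e-03, -1.83844440e-03,  8.42125722e-04,
        8.99102231e-04,  1.84248661e-03,  1.08232390e-03]), 'joint_efforts': array([ 5.92674223e-04, -7.65063214e+01,  1.49793673e+00, -2.52355027e+01,
       -5.23716956e-02,  1.69805257e-02,  2.29472253e-04]), 'tool_pos': array([ 0.23665518, -0.68476828,  0.21778281]), 'eef_rot': array([-2.55812054e+00,  1.82230636e+00,  2.08820238e-03]), 'force': array([-0.16824904, -0.84002727,  0.41550825]), 'wrist_torque': array([-0.04384193,  0.00672943,  0.00441588]), 'opening': 0.09307534283327351}
side {'fovy': 50.8538196925643, 'cx': 253.98456571756668, 'cy': 191.5604604693532, 'R': array([[-0.99954739, -0.02926902,  0.00695219],
       [-0.02127095,  0.52419568, -0.85133215],
       [ 0.02127335, -0.85109471, -0.52458101]]), 't': array([0.52923383, 0.08883555, 1.20692435])}
top {'fovy': 48.37285755597824, 'cx': 258.36374520246557, 'cy': 193.29005252798783, 'R': array([[-0.00421154, -0.9999766 , -0.00539134],
       [-0.99816246,  0.00452968, -0.06042498],
       [ 0.06044799,  0.00512695, -0.99815818]]), 't': array([6.54099348e-04, 5.31091644e-01, 1.24145635e+00])}
wrist {'fovy': 63.13218559033109, 'cx': 255.7568747050687, 'cy': 188.0143353339271, 'R': array([[ 0.32691583, -0.94505143, -0.00195583],
       [-0.91009314, -0.31537927,  0.26882408],
       [-0.25466941, -0.08610286, -0.96318731]]), 't': array([-0.7237214 , -0.03126298,  0.39060364])}
```

View pics/top0.png

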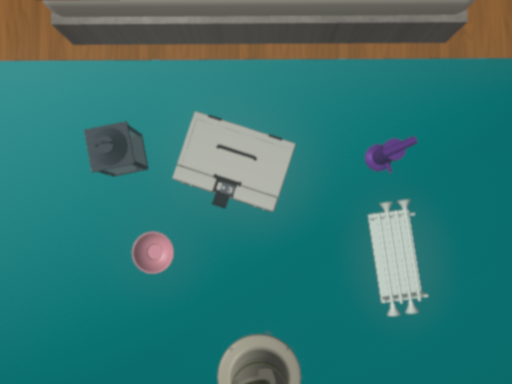

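View pics/side0.png

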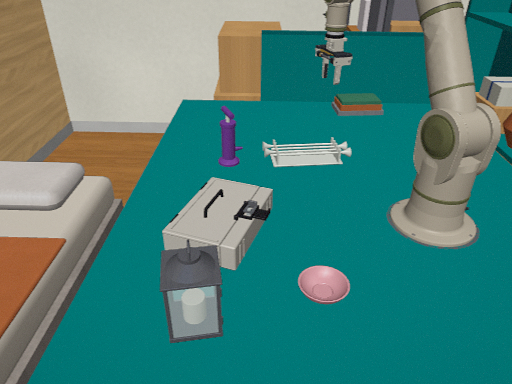

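```bash
cat > h.py <<'E'
from workcell import monitor, snapshot, calibration
import cv2, numpy as np
from scipy.spatial.transform import Rotation as Ro
def ray(c,u,v,H=384):
    f=H/2/np.tan(np.radians(c['fovy'])/2)
    d=np.array([(u-c['cx'])/f,(v-c['cy'])/f,1.]); R=c['R'];o=-R.T@c['t']
    return o,R.T@d
def plane(c,u,v,z):
    o,d=ray(c,u,v); return o+d*(z-o[2])/d[2]
def dep(c,u,v,D):
    o,d=ray(c,u,v); return o+d*D
def proj(c,X):
    f=192/np.tan(np.radians(c['fovy'])/2); p=c['R']@np.asarray(X)+c['t']
    return p[0]/p[2]*f+c['cx'],p[1]/p[2]*f+c['cy']
E
python3 - <<'E'
from h import *
p=cv2.imread('pics/top0.png'); D=np.load('pics/top0.npy'); c=calibration('top')
f=192/np.tan(np.radians(c['fovy'])/2)
v,u=np.mgrid[0:384,0:512]
P=np.stack([(u-c['cx'])/f*D,(v-c['cy'])/f*D,D],-1)-c['t']
W=P@c['R']
m=(abs(W[...,2]-.078)<.006)&(u>165)&(u<305)&(v>100)&(v<225)
m=cv2.morphologyEx(m.astype(np.uint8),cv2.MORPH_CLOSE,np.ones((9,9)))
cs,_=cv2.findContours(m,0,2); k=max(cs,key=cv2.contourArea)
pts=np.array([plane(c,a,b,.078)[:2] for a,b in k[:,0]],np.float32)
r=cv2.minAreaRect(pts); print(r, cv2.boxPoints(r))
print(np.median(W[...,2][m>0]))
h=(W[...,2]>.09)&(m>0); 
s=cv2.resize(p[90:230,160:310],None,fx=5,fy=4.2*5/4.2,interpolation=cv2.INTER_CUBIC)
cv2.imwrite('pics/topcrop.png',cv2.resize(p[100:220,165:305],(700,600),interpolation=cv2.INTER_CUBIC))
s=cv2.imread('pics/side0.png'); cv2.imwrite('pics/sidecrop.png',cv2.resize(s[165:275,155:290],(736,600),interpolation=cv2.INTER_CUBIC))
E
```

```text
((0.6071100234985352, 0.0708436444401741), (0.29954564571380615, 0.23267212510108948), 71.63477325439453) [[ 0.4495099  -0.0346465 ]
 [ 0.67033136 -0.10795522]
 [ 0.7647102   0.17633379]
 [ 0.5438887   0.2496425 ]]
0.07969750900912911
```

View pics/topcrop.png

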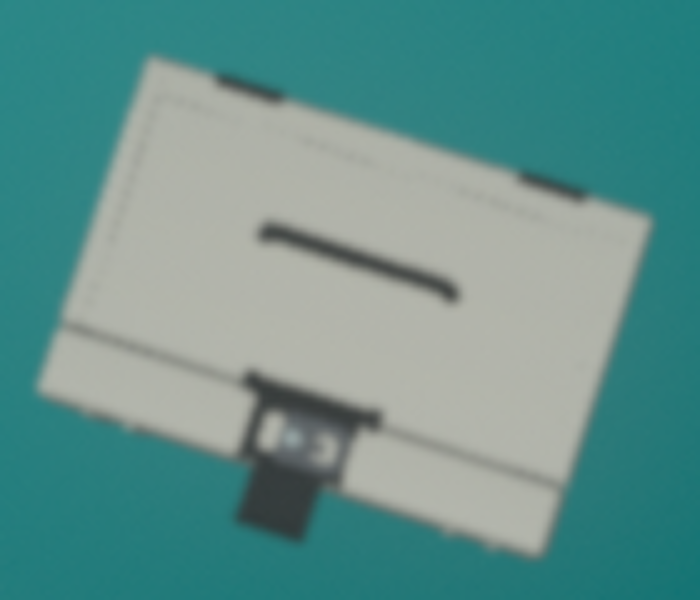

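View pics/sidecrop.png

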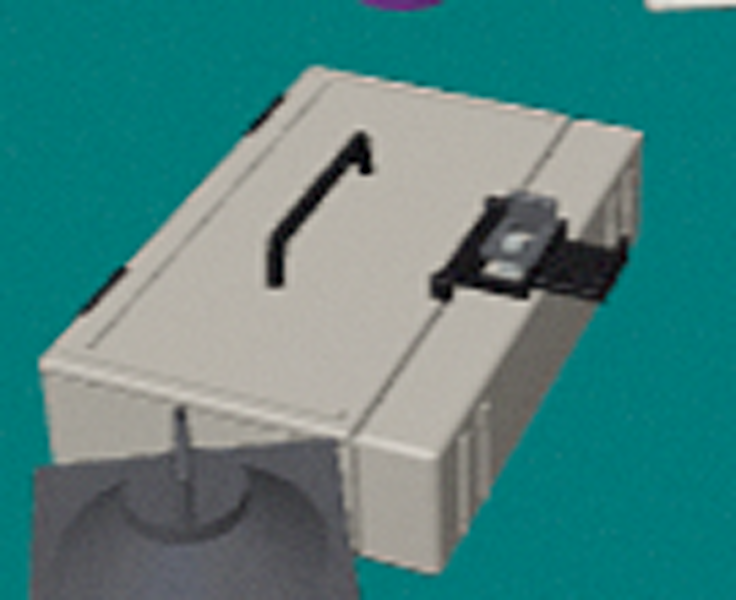

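Run:
```python
from h import *
c=calibration('top')
px=[(195.4,111.4),(295.4,143),(274,211.6),(172.4,178.4)]
q=np.array([plane(c,*a,.078) for a in px]); print(q)
print([np.linalg.norm(q[i]-q[(i+1)%4]) for i in range(4)])
yd=(q[0]-q[1]+q[3]-q[2]);psi=np.arctan2(-yd[0],yd[1]);print('yaw',psi,np.degrees(psi))
xd=(q[0]-q[3]+q[1]-q[2]);print(np.degrees(np.arctan2(xd[1],xd[0])),q.mean(0))
t=calibration('wrist');s=monitor.state()
Rt=Ro.from_rotvec(s['eef_rot']).as_matrix();print(Rt)
print('cam in tool', Rt.T@(-t['R'].T@t['t']-s['tool_pos']), Rt.T@t['R'].T)
```

```text
[[ 0.76044704  0.17532099  0.078     ]
 [ 0.66870023 -0.10684995  0.078     ]
 [ 0.47598673 -0.04537688  0.078     ]
 [ 0.57028216  0.23900349  0.078     ]]
[np.float64(0.29671184124391387), np.float64(0.20228057310832107), np.float64(0.29960610660069614), np.float64(0.2005446101175002)]
yaw -0.31728296275961615 -18.178974677532477
-18.101572805899625 [0.61885404 0.06552441 0.078     ]
[[ 3.26789011e-01 -9.45097185e-01 -5.04341873e-04]
 [-9.45096663e-01 -3.26789366e-01  1.00395858e-03]
 [-1.11365199e-03  1.48569191e-04 -9.99999369e-01]]
cam in tool [-0.00036267 -0.07506052 -0.16536201] [[ 9.99999788e-01  2.95864956e-04 -5.79402815e-04]
 [-1.29319106e-04  9.63232509e-01  2.68669157e-01]
 [ 6.37589416e-04 -2.68669026e-01  9.63232344e-01]]
```

```bash
cat >> h.py <<'E'
C0=np.array([0.619,0.0655,0.]); YAW=np.radians(-18.1)
RC=Ro.from_euler('z',YAW)
def case(x,y,z): return C0+RC.apply([x/1e3,y/1e3,z/1e3])   # mm
def inv(P): return RC.inv().apply(np.asarray(P)-C0)*1e3
def tool(tilt):  # tilt deg: + = fingers lean towards +x of case ; tool x along case +y
    R0=np.array([[0,1,0],[1,0,0],[0,0,-1.]]).T  # cols: x=+y, y=+x, z=-z
    return RC*Ro.from_euler('y',-tilt,degrees=True)*Ro.from_matrix(R0)
def plan(pos,R,n,s=None,show=True):
    s=s or monitor.state(); p=s['tool_pos'].copy(); r=Ro.from_rotvec(s['eef_rot'])
    rows=[]
    w=(r.inv()*R).as_rotvec()
    for i in range(n):
        ps=p+(pos-p)/(n-i); rw=(r.inv()*R).as_rotvec()/(n-i)
        d=r.inv().apply(ps-p)*100
        rows.append([round(float(v),2) for v in d]+[round(float(v),3) for v in rw])
        p=p+r.apply(np.array(rows[-1][:3]))/100; r=r*Ro.from_rotvec(rows[-1][3:])
    print('end err mm',np.round((pos-p)*1e3,1)); print('[['+',\n'.join(map(str,rows))+']]')
    return p,r
def show():
    s=monitor.state(); r=Ro.from_rotvec(s['eef_rot'])
    print('t',round(s['time_s'],2),'pos',np.round(s['tool_pos'],4),'case mm',np.round(inv(s['tool_pos']),1),'dir(case)',np.round(RC.inv().apply(r.as_matrix().T),3).tolist()[0:3:2],'F case',np.round(RC.inv().apply(s['force']),2),'open',round(s['opening'],4),'q',np.round(s['q'],2))
E
python3 - <<'E'
from h import *
print(tool(0).as_matrix(),tool(30).as_matrix()[:,2])
plan(case(-90,0,220),tool(0),20)
show()
E
```

```text
[[ 0.31067643  0.95051573  0.        ]
 [ 0.95051573 -0.31067643  0.        ]
 [ 0.          0.         -1.        ]] [ 0.47525787 -0.15533821 -0.8660254 ]
end err mm [-0. -0. -0.]
[[[-3.19, -2.67, -0.01, -0.0, 0.0, -0.125],
[-2.84, -3.05, -0.01, -0.0, 0.0, -0.125],
[-2.43, -3.38, -0.01, -0.0, 0.0, -0.125],
[-1.99, -3.66, -0.01, -0.0, 0.0, -0.125],
[-1.52, -3.88, -0.01, -0.0, 0.0, -0.125],
[-1.03, -4.04, -0.01, -0.0, 0.0, -0.125],
[-0.51, -4.13, -0.01, -0.0, 0.0, -0.124],
[0.0, -4.17, -0.01, -0.0, 0.0, -0.125],
[0.52, -4.13, -0.0, -0.0, -0.0, -0.124],
[1.03, -4.04, -0.01, -0.0, -0.0, -0.125],
[1.52, -3.88, -0.0, -0.0, -0.0, -0.124],
[1.99, -3.66, -0.01, -0.0, -0.0, -0.125],
[2.43, -3.38, -0.0, -0.0, -0.0, -0.124],
[2.83, -3.05, -0.01, -0.0, -0.0, -0.125],
[3.19, -2.68, -0.0, -0.0, -0.0, -0.124],
[3.5, -2.26, -0.01, -0.0, -0.0, -0.125],
[3.75, -1.81, -0.0, -0.0, -0.0, -0.124],
[3.95, -1.33, -0.01, -0.0, -0.0, -0.125],
[4.08, -0.83, -0.0, -0.0, -0.0, -0.124],
[4.15, -0.32, -0.01, -0.001, -0.001, -0.125]]]
t 0.15 pos [ 0.2367 -0.6849  0.218 ] case mm [-130.2 -832.1  218. ] dir(case) [[0.604, -0.797, -0.001], [-0.001, 0.001, -1.0]] F case [0.12 1.07 0.83] open 0.0927 q [ 1.16  0.6  -0.    1.6   0.    0.94 -0.08]
```

play_rows([
  [[-3.19,-2.67,0,0,0,-0.125],[-2.84,-3.05,0,0,0,-0.125],[-2.43,-3.38,0,0,0,-0.125],[-1.99,-3.66,0,0,0,-0.125],[-1.52,-3.88,0,0,0,-0.125],[-1.03,-4.04,0,0,0,-0.125],[-0.51,-4.13,0,0,0,-0.125],[0,-4.17,0,0,0,-0.125],[0.52,-4.13,0,0,0,-0.125]],
])

```text
time_s: 1.05
tool_pos: [0.3647, -0.3247, 0.2149]
eef_rot: [3.138, -0.123, -0.006]
force: [0.6, -0.1, 0.7]
opening: 0.0933
```

Run:
```python
from h import *
show()
plan(case(-90,0,220),tool(0),12)
```

```text
t 1.05 pos [ 0.3647 -0.3247  0.2149] case mm [-120.5 -449.9  214.9] dir(case) [[0.972, 0.235, -0.004], [-0.003, -0.002, -1.0]] F case [0.58 0.11 0.74] open 0.0933 q [ 0.89  0.34 -0.37  2.12  0.19  0.71  0.32]
end err mm [-0. -0.  0.]
[[[1.13, -3.58, -0.05, -0.0, 0.0, -0.111],
[1.52, -3.44, -0.05, -0.0, 0.0, -0.111],
[1.89, -3.25, -0.05, -0.0, 0.0, -0.111],
[2.24, -3.02, -0.05, -0.0, 0.0, -0.111],
[2.56, -2.75, -0.05, -0.0, 0.0, -0.111],
[2.85, -2.45, -0.05, -0.0, 0.0, -0.111],
[3.1, -2.12, -0.05, -0.0, 0.0, -0.111],
[3.32, -1.77, -0.05, -0.001, 0.001, -0.111],
[3.49, -1.39, -0.05, -0.0, 0.0, -0.111],
[3.62, -0.99, -0.05, -0.001, 0.001, -0.111],
[3.71, -0.58, -0.04, -0.0, 0.0, -0.112],
[3.76, -0.17, -0.04, -0.001, 0.001, -0.111]]]
```

play_rows([
  [[1.13,-3.58,-0.05,0,0,-0.111],[1.52,-3.44,-0.05,0,0,-0.111],[1.89,-3.25,-0.05,0,0,-0.111],[2.24,-3.02,-0.05,0,0,-0.111],[2.56,-2.75,-0.05,0,0,-0.111],[2.85,-2.45,-0.05,0,0,-0.111],[3.1,-2.12,-0.05,0,0,-0.111],[3.32,-1.77,-0.05,0,0,-0.111],[3.49,-1.39,-0.05,0,0,-0.111],[3.62,-0.99,-0.05,0,0,-0.111],[3.71,-0.58,-0.05,0,0,-0.111],[3.76,-0.17,-0.05,0,0,-0.111]],
])

```text
time_s: 2.25
tool_pos: [0.5257, 0.1153, 0.2205]
eef_rot: [2.492, 1.911, -0.006]
force: [-0.5, 0.3, 0.2]
opening: 0.0932
```

Run:
```python
from h import *
show()
plan(case(-90,0,220),tool(0),4)
```

```text
t 2.25 pos [0.5257 0.1153 0.2205] case mm [-104.2   18.3  220.5] dir(case) [[-0.054, 0.999, -0.004], [-0.001, -0.004, -1.0]] F case [-0.59  0.17  0.15] open 0.0932 q [ 0.23  0.47 -0.78  1.99  0.44  0.86  0.52]
end err mm [0. 0. 0.]
[[[-0.48, 0.33, 0.01, -0.0, 0.001, 0.013],
[-0.47, 0.33, 0.02, -0.0, 0.001, 0.014],
[-0.47, 0.34, 0.01, -0.001, 0.001, 0.013],
[-0.46, 0.35, 0.02, -0.0, 0.001, 0.014]]]
```

play_rows([
  [[-0.48,0.33,0.01,0,0.001,0.013],[-0.48,0.33,0.01,0,0.001,0.013],[-0.48,0.33,0.01,0,0.001,0.013],[0,0,0,0,0,0]],
])

```text
time_s: 2.65
tool_pos: [0.5321, 0.1021, 0.2197]
eef_rot: [-2.523, -1.867, 0.0]
force: [0.4, 0.1, 1.1]
opening: 0.093
```

Run:
```python
from h import *
show()
c=calibration('wrist')
p,d=snapshot('wrist'); cv2.imwrite('pics/w1.png',p[:,:,::-1]); np.save('pics/w1.npy',d); np.save('pics/w1c.npy',c,allow_pickle=True)
for n,P in dict(grip=case(-118,0,85),hinge=case(-56,0,85),c1=case(-100,150,78),c2=case(-100,-150,78),end=case(-134,0,90)).items(): print(n,np.round(proj(c,P)))
```

```text
t 2.65 pos [0.5321 0.1021 0.2197] case mm [-94.    7.7 219.7] dir(case) [[-0.019, 1.0, 0.002], [-0.003, 0.002, -1.0]] F case [0.34 0.23 1.1 ] open 0.093 q [ 0.26  0.48 -0.77  1.98  0.43  0.85  0.52]
grip [247. 155.]
hinge [246. 215.]
c1 [396. 174.]
c2 [ 97. 169.]
end [247. 139.]
```

View pics/w1.png

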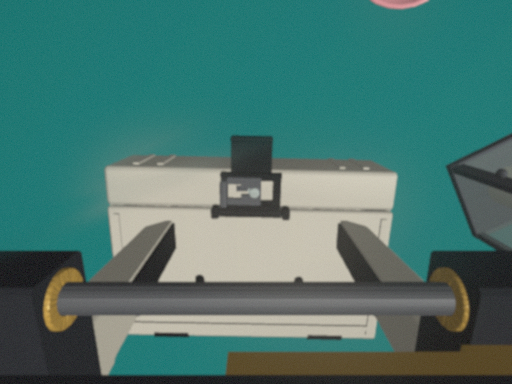

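Run:
```python
from h import *
p=cv2.imread('pics/w1.png'); cv2.imwrite('pics/w1z.png',cv2.resize(p[130:225,200:305],(735,665)[:2] if 0 else (663,600),interpolation=cv2.INTER_CUBIC))
d=np.load('pics/w1.npy');c=np.load('pics/w1c.npy',allow_pickle=True).item()
for v in (150,182,185,188,191,194,197,200):
    print(v,[tuple(int(round(x)) for x in inv(dep(c,u,v,d[v,u]))) for u in range(214,288,4)])
```

```text
150 [(-109, -43, 0), (-109, -38, -1), (-110, -33, -1), (-110, -28, 0), (-110, -23, 0), (-123, -13, 88), (-123, -9, 86), (-123, -5, 87), (-123, -1, 87), (-123, 3, 87), (-123, 6, 86), (-123, 10, 87), (-123, 14, 86), (-123, 18, 86), (-124, 22, 86), (-111, 31, -3), (-111, 36, -1), (-111, 41, 0), (-111, 46, -1)]
182 [(-88, -34, 76), (-89, -30, 77), (-95, -23, 103), (-94, -20, 97), (-92, -16, 89), (-92, -12, 90), (-92, -9, 90), (-92, -5, 90), (-92, -1, 89), (-93, 3, 90), (-93, 7, 91), (-93, 11, 90), (-89, 15, 76), (-90, 19, 78), (-90, 23, 77), (-92, 27, 86), (-92, 31, 85), (-90, 35, 78), (-90, 40, 78)]
185 [(-85, -34, 76), (-85, -30, 77), (-92, -23, 103), (-91, -20, 98), (-86, -17, 77), (-86, -13, 77), (-86, -9, 78), (-89, -5, 90), (-89, -1, 90), (-90, 3, 91), (-90, 7, 90), (-90, 11, 91), (-87, 15, 78), (-87, 19, 79), (-86, 23, 77), (-89, 27, 85), (-89, 31, 87), (-86, 36, 75), (-87, 40, 77)]
188 [(-82, -34, 77), (-82, -30, 77), (-89, -23, 101), (-88, -20, 99), (-83, -17, 78), (-83, -13, 77), (-83, -9, 78), (-86, -5, 90), (-86, -1, 90), (-87, 3, 91), (-87, 7, 94), (-86, 11, 90), (-83, 15, 7
[... 575 characters left out ...]
96), (-77, 16, 77), (-77, 20, 79), (-77, 24, 78), (-79, 27, 86), (-79, 31, 84), (-77, 36, 78), (-77, 40, 77)]
197 [(-73, -34, 78), (-73, -30, 77), (-81, -23, 103), (-80, -19, 100), (-73, -17, 77), (-73, -13, 77), (-73, -9, 77), (-77, -5, 91), (-77, -1, 91), (-77, 3, 90), (-79, 7, 96), (-77, 11, 90), (-74, 16, 77), (-73, 20, 77), (-74, 24, 77), (-76, 27, 86), (-77, 31, 87), (-74, 36, 78), (-74, 40, 77)]
200 [(-69, -34, 77), (-70, -30, 78), (-78, -23, 103), (-76, -20, 98), (-74, -16, 91), (-74, -12, 90), (-74, -8, 90), (-74, -5, 90), (-74, -1, 91), (-74, 3, 89), (-74, 7, 91), (-74, 11, 90), (-72, 16, 81), (-71, 20, 79), (-71, 24, 78), (-72, 28, 83), (-73, 32, 86), (-71, 36, 77), (-71, 40, 78)]
```

View pics/w1z.png

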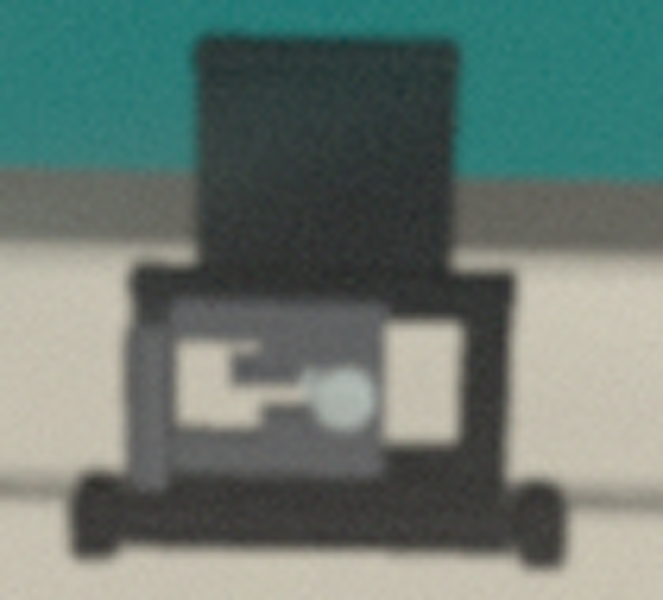

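Run:
```python
from h import *
c=np.load('pics/w1c.npy',allow_pickle=True).item()
k=663/105;kv=600/95
def q(n,a,b,z): print(n,np.round(inv(plane(c,200+a/k,130+b/kv,z/1e3)),1))
q('tongueL',198,150,87);q('tongueR',456,150,87);q('tongue end',328,38,94)
q('ridge NW',130,325,104);q('ridge NE',170,325,104);q('ridge SW',135,490,104);q('ridge SE',170,485,104)
q('stud',343,400,96);q('flapR',512,350,91);q('flapL',135,280,91);q('barrelL',75,520,88);q('barrelR',565,520,88)
q('holeL',175,390,91);q('plateR',385,400,91)
```

```text
tongueL [-119.4  -15.2   87. ]
tongueR [-120.1   24.1   87. ]
tongue end [-137.4    4.4   94. ]
ridge NW [-96. -24. 104.]
ridge NE [-96.2 -18.1 104. ]
ridge SW [-70.5 -23.5 104. ]
ridge SE [-71.3 -18.2 104. ]
stud [-82.8   7.5  96. ]
flapR [-89.8  33.5  91. ]
flapL [-99.8 -24.6  91. ]
barrelL [-59.7 -34.8  88. ]
barrelR [-61.1  43.4  88. ]
holeL [-82.5 -18.5  91. ]
plateR [-81.4  14.1  91. ]
```

```bash
sed -i 's/^RC=.*/&\nC0=C0+RC.apply([-0.0033,0.0044,0])/' h.py
python3 - <<'E'
from h import *
show()
plan(case(-80,-65,125),tool(0),5)
E
```

```text
t 2.7 pos [0.5319 0.1024 0.2198] case mm [-90.9   3.6 219.8] dir(case) [[-0.02, 1.0, 0.002], [-0.003, 0.002, -1.0]] F case [-0.15 -1.22 -0.28] open 0.093 q [ 0.26  0.48 -0.77  1.98  0.43  0.85  0.52]
end err mm [ 0.  -0.1 -0. ]
[[[-1.38, 0.2, 1.89, -0.001, -0.0, 0.004],
[-1.38, 0.2, 1.89, -0.0, -0.001, 0.004],
[-1.38, 0.2, 1.9, -0.001, -0.0, 0.004],
[-1.37, 0.21, 1.9, -0.0, -0.001, 0.004],
[-1.37, 0.21, 1.89, -0.001, -0.0, 0.004]]]
```

play_rows([
  [[-1.4,0.2,1.9,0,0,0.004],[-1.4,0.2,1.9,0,0,0.004],[-1.4,0.2,1.9,0,0,0.004],[-1.4,0.2,1.9,0,0,0.004],[-1.0,0.2,1.4,0,0,0.004],[0,0,0,0,0,0],[0,0,0,0,0,0],[0,0,0,0,0,0]],
], fingers=0, force=20)

```text
time_s: 3.5
tool_pos: [0.5209, 0.0296, 0.1295]
eef_rot: [-2.554, -1.829, -0.004]
force: [-0.1, 0.3, 0.6]
opening: 0.0337
```

Run:
```python
from h import *
show()
for n in ('wrist','side'):
  c=calibration(n);p,d=snapshot(n); cv2.imwrite(f'pics/{n}2.png',p[:,:,::-1]); np.save(f'pics/{n}2.npy',d); np.save(f'pics/{n}2c.npy',c,allow_pickle=True)
plan(case(-80,-60,97.5),tool(0),3)
```

```text
t 3.5 pos [0.5209 0.0296 0.1295] case mm [-78.7 -69.  129.5] dir(case) [[0.012, 1.0, 0.002], [0.001, 0.002, -1.0]] F case [-0.16  0.21  0.61] open 0.0337 q [ 0.3   0.56 -0.66  2.12  0.58  0.64  0.48]
end err mm [-0.   0.1 -0. ]
[[[0.28, -0.05, 1.07, 0.001, -0.001, -0.004],
[0.29, -0.05, 1.07, 0.0, -0.001, -0.003],
[0.28, -0.04, 1.07, 0.001, -0.0, -0.004]]]
```

View pics/wrist2.png

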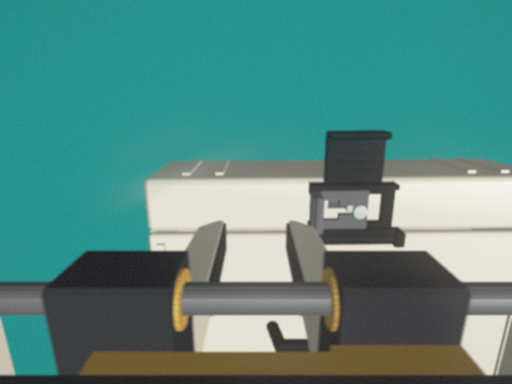

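play_rows([
  [[0,0,0,0,0,0],[0,0,0,0,0,0],[0,0,0,0,0,0],[0,0,1.1,0,0,-0.004],[0,-0.05,1.1,0,0,-0.004],[0,-0.05,0.9,0,0,-0.003],[0,0,0,0,0,0]],
])

```text
time_s: 4.3
tool_pos: [0.521, 0.0317, 0.097]
eef_rot: [2.54, 1.847, 0.008]
force: [-0.6, 0.2, -0.1]
opening: 0.0004
```

Run:
```python
from h import *
show()
for n in ('wrist',):
  c=calibration(n);p,d=snapshot(n); cv2.imwrite(f'pics/{n}3.png',p[:,:,::-1]); np.save(f'pics/{n}3.npy',d); np.save(f'pics/{n}3c.npy',c,allow_pickle=True)
plan(case(-80,-60,97.5),tool(0),1)
```

```text
t 4.3 pos [0.521  0.0317 0.097 ] case mm [-79.4 -67.   97. ] dir(case) [[-0.003, 1.0, 0.004], [0.004, 0.004, -1.0]] F case [-0.61  0.03 -0.09] open 0.0004 q [ 0.26  0.61 -0.61  2.14  0.65  0.57  0.43]
end err mm [-0. -0.  0.]
[[[0.69, -0.07, -0.0, 0.004, -0.004, 0.003]]]
```

View pics/wrist3.png

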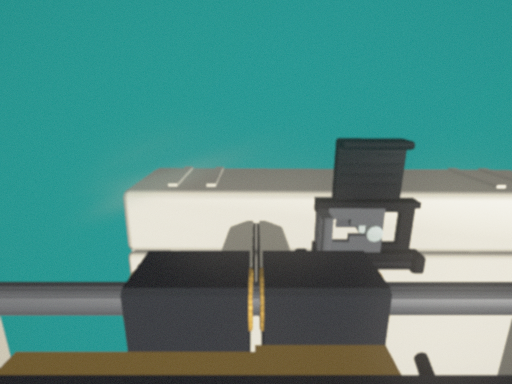

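play_rows([
  [[0.5,0,0,0,0,0],[0.5,0,0,0,0,0],[0.4,0,0,0,0,0],[0,0,0,0,0,0]],
])

```text
time_s: 4.75
tool_pos: [0.5263, 0.0469, 0.0978]
eef_rot: [2.54, 1.847, 0.01]
force: [0.4, 0.6, -0.2]
opening: 0.0006
```

Run:
```python
from h import *
show()
```

```text
t 4.75 pos [0.5263 0.0469 0.0978] case mm [-79.1 -50.8  97.8] dir(case) [[-0.003, 1.0, 0.005], [0.005, 0.005, -1.0]] F case [ 0.16  0.72 -0.16] open 0.0006 q [ 0.23  0.61 -0.61  2.13  0.64  0.58  0.41]
```

play_rows([
  [[0.15,0,0.05,0,0.003,0],[0.15,0,0.03,0,0.002,0],[0.15,0,0.02,0,0,0],[0.15,0,0,0,0,0]],
])

```text
time_s: 5.15
tool_pos: [0.5284, 0.0528, 0.0972]
eef_rot: [-2.54, -1.847, -0.018]
force: [-0.7, -0.3, 0.0]
opening: 0.0007
```

Run:
```python
from h import *
show()
```

```text
t 5.15 pos [0.5284 0.0528 0.0972] case mm [-78.9 -44.6  97.2] dir(case) [[-0.003, 1.0, 0.01], [0.005, 0.01, -1.0]] F case [-0.53 -0.49  0.03] open 0.0007 q [ 0.22  0.61 -0.61  2.13  0.64  0.58  0.4 ]
```

play_rows([
  [[0.12,0,0.03,0,-0.004,0],[0.12,0,0.01,0,-0.003,0],[0.12,0,0,0,0,0],[0.12,0,0,0,0,0]],
])

```text
time_s: 5.55
tool_pos: [0.5297, 0.0566, 0.0967]
eef_rot: [2.539, 1.844, 0.005]
force: [-0.1, -1.8, 0.9]
opening: 0.0004
```

Run:
```python
from h import *
show()
```

```text
t 5.55 pos [0.5297 0.0566 0.0967] case mm [-78.9 -40.6  96.7] dir(case) [[-0.002, 1.0, 0.0], [0.005, 0.0, -1.0]] F case [ 0.44 -1.7   0.9 ] open 0.0004 q [ 0.21  0.61 -0.61  2.12  0.64  0.59  0.39]
```

play_rows([
  [[0.12,0,-0.02,0,0,0],[0.12,0,0,0,0,0],[0.12,0,0,0,0,0]],
])

```text
time_s: 5.85
tool_pos: [0.5305, 0.0594, 0.0968]
eef_rot: [2.539, 1.843, 0.003]
force: [-0.9, -1.6, 0.9]
opening: 0.0004
```

```bash
python3 - <<'E'
from h import *
show()
c=calibration('top');p,d=snapshot('wrist'); cv2.imwrite('pics/w4.png',p[:,:,::-1][120:300,220:440])
E
python3 -c "
import cv2
p=cv2.imread('pics/w4.png');cv2.imwrite('pics/w4z.png',cv2.resize(p,None,fx=3,fy=3))"
```

```text
t 5.85 pos [0.5305 0.0594 0.0968] case mm [-78.9 -37.6  96.8] dir(case) [[-0.001, 1.0, -0.001], [0.005, -0.001, -1.0]] F case [-0.32 -1.8   0.93] open 0.0004 q [ 0.2   0.62 -0.61  2.12  0.64  0.59  0.39]
```

View pics/w4z.png

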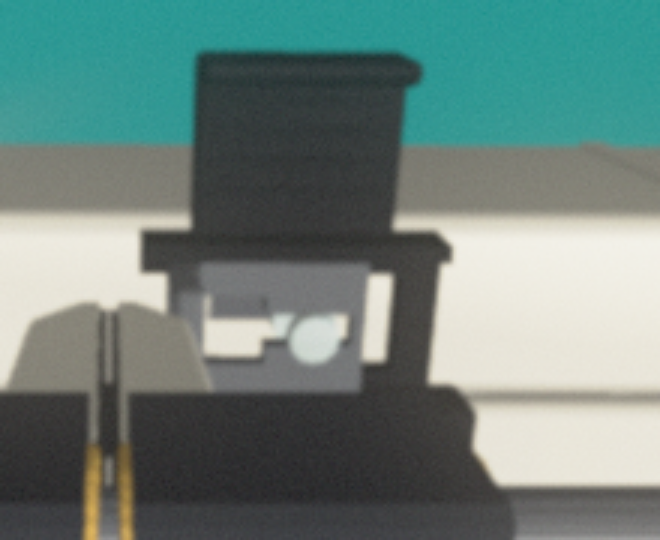

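play_rows([
  [[0.12,0,0,0,0,0],[0.12,0,0,0,0,0],[0.12,0,0,0,0,0]],
])

```text
time_s: 6.2
tool_pos: [0.5318, 0.0631, 0.0968]
eef_rot: [2.539, 1.843, 0.003]
force: [-0.6, -1.4, 0.6]
opening: 0.0006
```

play_rows([
  [[0.12,0,0,0,0,0],[0.12,0,0,0,0,0]],
])

```text
time_s: 6.4
tool_pos: [0.5326, 0.0656, 0.0968]
eef_rot: [2.539, 1.843, 0.003]
force: [0.4, -2.1, 1.8]
opening: 0.0001
```

```bash
cat > w.py <<'E'
import sys
from h import *
show()
p,d=snapshot('wrist'); cv2.imwrite(f'pics/{sys.argv[1]}.png',cv2.resize(p[120:300,220:440,::-1],None,fx=3,fy=3))
E
python3 w.py w5
```

```text
t 6.4 pos [0.5326 0.0656 0.0968] case mm [-78.9 -31.1  96.8] dir(case) [[-0.001, 1.0, -0.001], [0.005, -0.001, -1.0]] F case [ 1.06 -1.81  1.84] open 0.0001 q [ 0.19  0.62 -0.61  2.11  0.64  0.6   0.38]
```

View pics/w5.png

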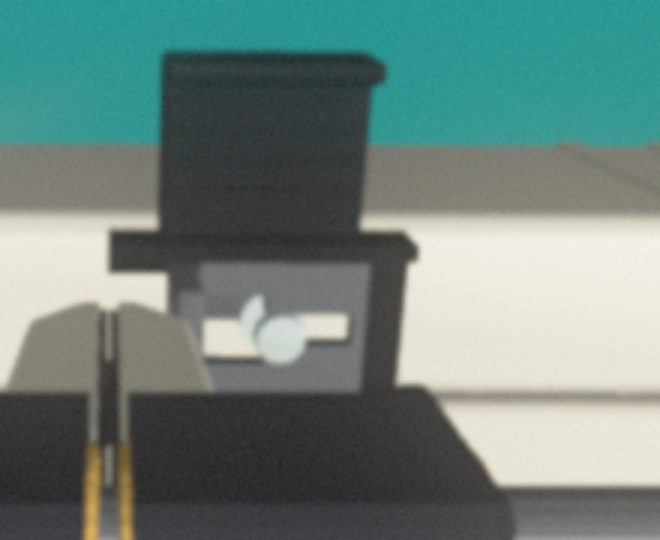

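play_rows([
  [[0.1,0,0,0,0,0],[0.1,0,0,0,0,0]],
])

```text
time_s: 6.65
tool_pos: [0.5333, 0.0679, 0.0968]
eef_rot: [2.539, 1.843, 0.003]
force: [-0.4, -2.4, 0.5]
opening: 0.0003
```

play_rows([
  [[0.1,0,0,0,0,0],[0.1,0,0,0,0,0]],
])

```text
time_s: 6.85
tool_pos: [0.534, 0.0699, 0.0968]
eef_rot: [2.539, 1.843, 0.003]
force: [0.3, -2.0, -0.4]
opening: 0.0005
```

```bash
python3 w.py w6
```

```text
t 6.85 pos [0.534  0.0699 0.0968] case mm [-78.9 -26.6  96.8] dir(case) [[-0.001, 1.0, -0.001], [0.005, -0.001, -1.0]] F case [ 0.94 -1.75 -0.4 ] open 0.0005 q [ 0.18  0.62 -0.61  2.11  0.64  0.6   0.37]
```

View pics/w6.png

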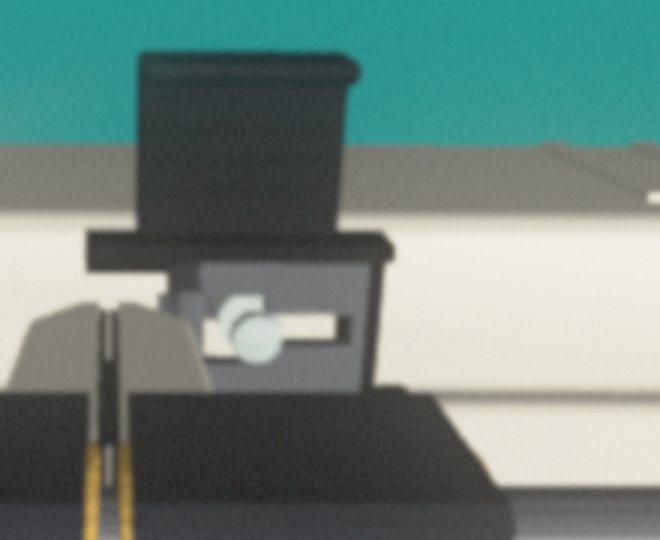

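play_rows([
  [[0.06,0,0,0,0,0],[0.06,0,0,0,0,0]],
])

```text
time_s: 7.1
tool_pos: [0.5345, 0.0713, 0.0968]
eef_rot: [2.538, 1.843, 0.003]
force: [-0.4, -2.2, 0.9]
opening: 0.0007
```

play_rows([
  [[0.06,0,0,0,0,0],[0.06,0,0,0,0,0]],
])

```text
time_s: 7.3
tool_pos: [0.5349, 0.0726, 0.0968]
eef_rot: [2.539, 1.843, 0.003]
force: [-1.1, -1.8, 1.2]
opening: 0.0005
```

play_rows([
  [[0.06,0,0,0,0,0]],
])

```text
time_s: 7.4
tool_pos: [0.5351, 0.0731, 0.0968]
eef_rot: [2.539, 1.843, 0.003]
force: [-0.8, -2.2, 0.2]
opening: 0.0004
```

```bash
python3 w.py w7
```

```text
t 7.4 pos [0.5351 0.0731 0.0968] case mm [-78.8 -23.2  96.8] dir(case) [[-0.001, 1.0, -0.001], [0.005, -0.001, -1.0]] F case [-0.03 -2.31  0.17] open 0.0004 q [ 0.17  0.62 -0.61  2.1   0.64  0.6   0.37]
```

View pics/w7.png

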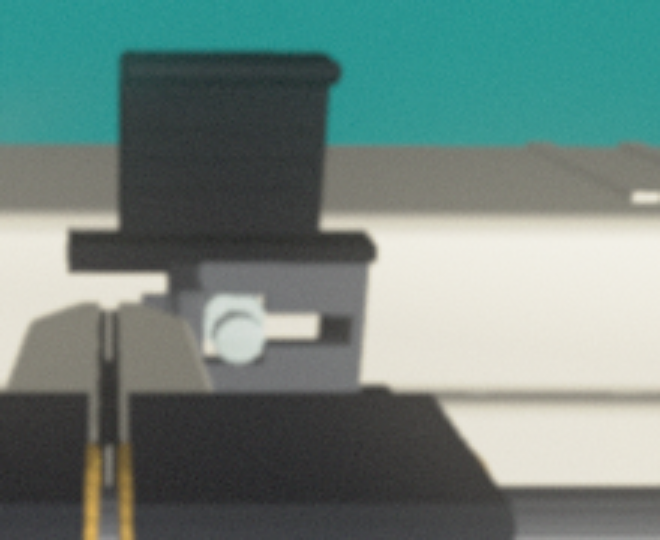

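play_rows([
  [[0.05,0,0,0,0,0]],
])

```text
time_s: 7.55
tool_pos: [0.5353, 0.0737, 0.0968]
eef_rot: [2.539, 1.843, 0.003]
force: [-0.3, -1.4, 0.0]
opening: 0.0004
```

play_rows([
  [[0.05,0,0,0,0,0]],
])

```text
time_s: 7.65
tool_pos: [0.5354, 0.0742, 0.0968]
eef_rot: [2.539, 1.843, 0.003]
force: [0.2, -3.2, 0.5]
opening: 0.0006
```

play_rows([
  [[0.05,0,0,0,0,0]],
])

```text
time_s: 7.75
tool_pos: [0.5354, 0.0743, 0.0968]
eef_rot: [2.538, 1.843, 0.002]
force: [-0.3, -3.7, 2.0]
opening: 0.0005
```

play_rows([
  [[0.05,0,0,0,0,0]],
])

```text
time_s: 7.85
tool_pos: [0.5354, 0.0743, 0.0967]
eef_rot: [2.538, 1.842, 0.001]
force: [-0.7, -3.7, 1.8]
opening: 0.0007
```

play_rows([
  [[0.1,0,0,0,0,0]],
])

```text
time_s: 7.95
tool_pos: [0.5355, 0.0744, 0.0967]
eef_rot: [2.538, 1.841, -0.001]
force: [-1.3, -5.9, 3.6]
opening: 0.0005
```

```bash
python3 w.py w8
```

```text
t 7.95 pos [0.5355 0.0744 0.0967] case mm [-78.9 -21.9  96.7] dir(case) [[-0.0, 1.0, -0.004], [0.004, -0.004, -1.0]] F case [ 0.58 -6.05  3.56] open 0.0005 q [ 0.17  0.62 -0.61  2.1   0.64  0.6   0.37]
```

View pics/w8.png

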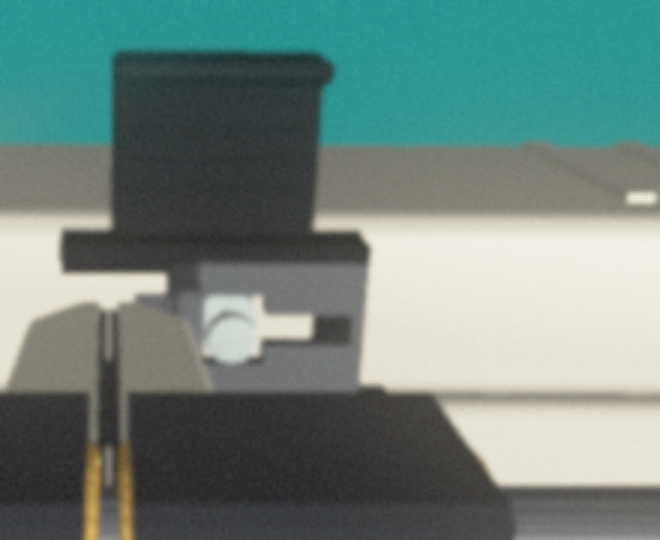

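play_rows([
  [[-0.4,0,0,0,0,0],[-0.4,0,-0.3,0,0,0],[0,-1,-2.0,0,0,0],[0,-2,-2.5,0,0,0],[0.8,-2,-1,0,0,0],[0.8,0,0,0,0,0],[0,0,0,0,0,0]],
], fingers=9.3)

```text
time_s: 8.7
tool_pos: [0.4897, 0.1026, 0.1567]
eef_rot: [2.54, 1.846, 0.01]
force: [0.3, 0.5, 0.1]
opening: 0.0521
```

Run:
```python
from h import *
show()
plan(case(-146,0,127),tool(30),6)
```

```text
t 8.7 pos [0.4897 0.1026 0.1567] case mm [-131.1   -9.3  156.7] dir(case) [[-0.002, 1.0, 0.004], [0.006, 0.004, -1.0]] F case [0.11 0.53 0.11] open 0.0521 q [ 0.18  0.5  -0.7   2.14  0.53  0.66  0.38]
end err mm [-0.  0.  0.]
[[[0.15, -0.25, 0.49, -0.086, -0.001, 0.0],
[0.15, -0.29, 0.47, -0.086, -0.001, 0.0],
[0.16, -0.33, 0.45, -0.087, -0.001, 0.0],
[0.15, -0.37, 0.41, -0.086, -0.001, 0.0],
[0.16, -0.4, 0.38, -0.087, -0.0, 0.001],
[0.15, -0.44, 0.35, -0.086, -0.001, 0.0]]]
```

play_rows([
  [[0.15,-0.25,0.49,-0.086,0,0],[0.15,-0.29,0.47,-0.086,0,0],[0.15,-0.33,0.45,-0.086,0,0],[0.15,-0.37,0.41,-0.086,0,0],[0.15,-0.4,0.38,-0.086,0,0],[0.15,-0.44,0.35,-0.086,0,0],[0,0,0,0,0,0]],
])

```text
time_s: 9.4
tool_pos: [0.4848, 0.1086, 0.1284]
eef_rot: [2.258, 1.631, 0.324]
force: [0.3, -0.1, -0.3]
opening: 0.0927
```

Run:
```python
from h import *
show()
plan(case(-116,0,75),tool(30),6)
p,d=snapshot('wrist'); cv2.imwrite('pics/w9.png',p[:,:,::-1])
```

```text
t 9.4 pos [0.4848 0.1086 0.1284] case mm [-137.6   -5.1  128.4] dir(case) [[0.006, 1.0, -0.012], [0.397, -0.013, -0.918]] F case [ 0.31 -0.02 -0.26] open 0.0927 q [-0.4   0.45 -0.2   2.44  1.56  0.41 -0.83]
end err mm [ 0.  0. -0.]
[[[0.1, -0.02, 0.96, -0.019, 0.002, -0.0],
[0.09, -0.04, 0.96, -0.019, 0.002, -0.0],
[0.09, -0.06, 0.96, -0.019, 0.002, -0.0],
[0.09, -0.08, 0.96, -0.019, 0.002, -0.0],
[0.09, -0.1, 0.95, -0.02, 0.003, -0.0],
[0.09, -0.11, 0.95, -0.019, 0.002, -0.0]]]
```

View pics/w9.png

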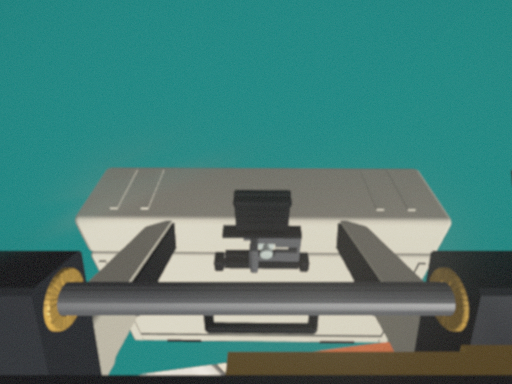

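Run:
```python
from h import *
show()
plan(case(-117,0,73.5),tool(20),6)
```

```text
t 9.45 pos [0.4853 0.1084 0.1287] case mm [-137.1   -5.1  128.7] dir(case) [[0.006, 1.0, -0.012], [0.396, -0.014, -0.918]] F case [0.03 0.64 0.32] open 0.093 q [-0.4   0.44 -0.2   2.44  1.56  0.41 -0.82]
end err mm [-0.  0. -0.]
[[[0.1, -0.06, 0.98, 0.01, 0.002, -0.0],
[0.1, -0.05, 0.98, 0.01, 0.002, -0.0],
[0.09, -0.04, 0.98, 0.01, 0.002, -0.0],
[0.09, -0.02, 0.97, 0.009, 0.002, -0.0],
[0.09, -0.02, 0.98, 0.01, 0.003, -0.0],
[0.09, -0.0, 0.97, 0.009, 0.002, -0.001]]]
```

play_rows([
  [[0.1,-0.06,0.98,0.01,0.002,0],[0.1,-0.05,0.98,0.01,0.002,0],[0.09,-0.04,0.98,0.01,0.002,0],[0.09,-0.02,0.97,0.009,0.002,0],[0.09,-0.02,0.9,0.009,0.002,0],[0.0,0,0,0,0,0]],
])

```text
time_s: 10.05
tool_pos: [0.5063, 0.1059, 0.08]
eef_rot: [2.302, 1.665, 0.29]
force: [0.2, 0.3, 0.2]
opening: 0.0933
```

Run:
```python
from h import *
show()
plan(case(-117,0,73.5),tool(20),2)
p,d=snapshot('wrist'); cv2.imwrite('pics/w10.png',p[:,:,::-1])
p,d=snapshot('side'); cv2.imwrite('pics/s10.png',cv2.resize(p[100:280,140:380,::-1],None,fx=3,fy=3))
```

```text
t 10.05 pos [0.5063 0.1059 0.08  ] case mm [-116.3   -1.1   80. ] dir(case) [[0.003, 1.0, -0.004], [0.343, -0.005, -0.939]] F case [0.13 0.4  0.23] open 0.0933 q [-0.32  0.56 -0.22  2.4   1.71  0.38 -0.92]
end err mm [ 0. -0. -0.]
[[[0.05, -0.14, 0.3, 0.001, 0.002, -0.001],
[0.06, -0.15, 0.29, 0.0, 0.003, -0.0]]]
```

View pics/w10.png

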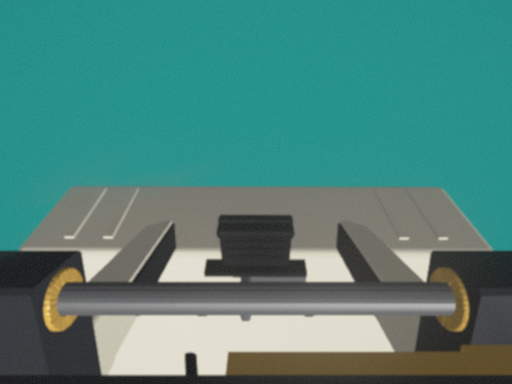

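View pics/s10.png

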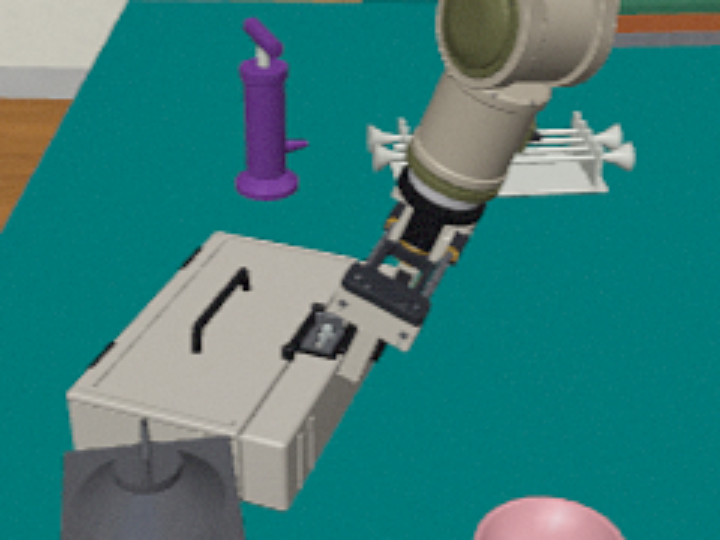

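play_rows([
  [[0.0,-0.2,0.35,0,0.002,0],[0.0,-0.2,0.35,0,0.002,0],[0,0,0,0,0,0]],
])

```text
time_s: 10.45
tool_pos: [0.5044, 0.1065, 0.0735]
eef_rot: [2.301, 1.667, 0.297]
force: [-0.0, -0.3, 0.0]
opening: 0.093
```

Run:
```python
from h import *
show()
```

```text
t 10.45 pos [0.5044 0.1065 0.0735] case mm [-118.4   -1.1   73.5] dir(case) [[0.001, 1.0, 0.0], [0.345, 0.0, -0.939]] F case [ 0.1  -0.33  0.03] open 0.093 q [-0.31  0.57 -0.25  2.41  1.77  0.4  -0.98]
```

play_rows([
  [[0,0,0,0,0,0],[0,0,0,0,0,0],[0,0,0,0,0,0],[0,0,0,0,0,0],[0,0,0,0,0,0],[0,0,0,0,0,0],[0,0,0,0,0,0]],
], fingers=3.0, force=15)

```text
time_s: 11.15
tool_pos: [0.5044, 0.1069, 0.0745]
eef_rot: [2.3, 1.668, 0.298]
force: [-0.6, -0.8, 0.0]
opening: 0.0415
```

Run:
```python
from h import *
show()
p,d=snapshot('wrist'); cv2.imwrite('pics/w11.png',p[:,:,::-1])
```

```text
t 11.15 pos [0.5044 0.1069 0.0745] case mm [-118.5   -0.6   74.5] dir(case) [[-0.0, 1.0, 0.001], [0.346, 0.001, -0.938]] F case [-0.34 -0.9   0.01] open 0.0415 q [-0.31  0.57 -0.25  2.41  1.77  0.39 -0.98]
```

View pics/w11.png

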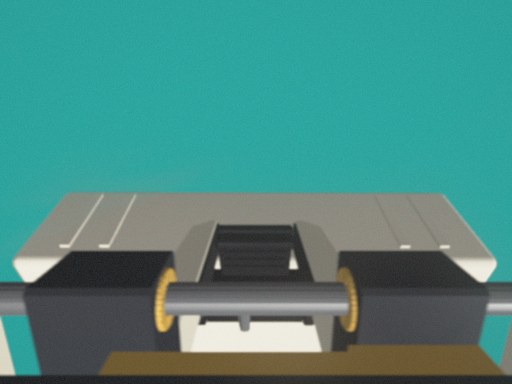

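play_rows([
  [[0,0,0,0,0,0],[0,0,0,0,0,0],[0,0.03,-0.15,0.025,0,0],[0,0.03,-0.15,0.025,0,0]],
])

```text
time_s: 11.6
tool_pos: [0.5038, 0.1066, 0.0772]
eef_rot: [2.336, 1.695, 0.258]
force: [-2.5, -2.9, 0.6]
opening: 0.0399
```

Run:
```python
from h import *
show()
```

```text
t 11.6 pos [0.5038 0.1066 0.0772] case mm [-119.    -1.1   77.2] dir(case) [[-0.001, 1.0, -0.0], [0.297, 0.0, -0.955]] F case [-1.45 -3.54  0.63] open 0.0399 q [-0.34  0.55 -0.16  2.38  1.59  0.3  -0.78]
```

play_rows([
  [[0,0.05,-0.33,0.05,0,0],[0,0.05,-0.33,0.05,0,0],[0,0.05,-0.33,0.05,0,0],[0,0.05,-0.33,0.05,0,0]],
])

```text
time_s: 12.0
tool_pos: [0.503, 0.1069, 0.0883]
eef_rot: [2.447, 1.781, 0.112]
force: [13.7, -9.9, -7.4]
opening: 0.0401
```

```bash
cat > st.py <<'E'
import sys
from h import *
show()
s=monitor.state(); z=RC.inv().apply(Ro.from_rotvec(s['eef_rot']).as_matrix()[:,2]); t=inv(s['tool_pos'])
print('tilt',np.degrees(np.arctan2(z[0],-z[2])),'TCP rel hinge pol deg',np.degrees(np.arctan2(t[2]-85,-(t[0]+56))),'r',np.hypot(t[2]-85,t[0]+56))
if len(sys.argv)>1:
  p,d=snapshot('wrist'); cv2.imwrite(f'pics/{sys.argv[1]}.png',p[:,:,::-1])
  p,d=snapshot('side'); cv2.imwrite(f'pics/{sys.argv[1]}s.png',cv2.resize(p[100:280,140:380,::-1],None,fx=3,fy=3))
E
python3 st.py a1
```

```text
t 12.0 pos [0.503  0.1069 0.0883] case mm [-119.8   -1.1   88.3] dir(case) [[-0.003, 1.0, -0.007], [0.135, -0.007, -0.991]] F case [16.08 -5.2  -7.42] open 0.0401 q [-0.12  0.55 -0.37  2.26  0.84  0.39  0.04]
tilt 7.738082018801827 TCP rel hinge pol deg 2.948341257063044 r 63.87556158335419
```

View pics/a1.png

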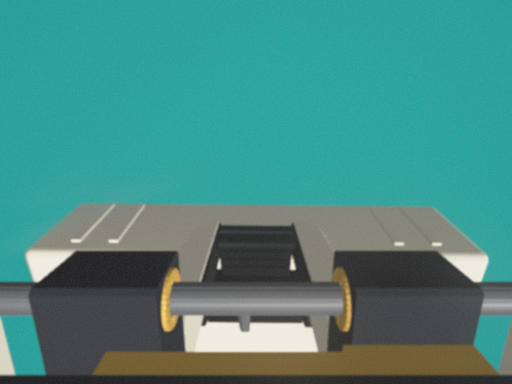

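View pics/a1s.png

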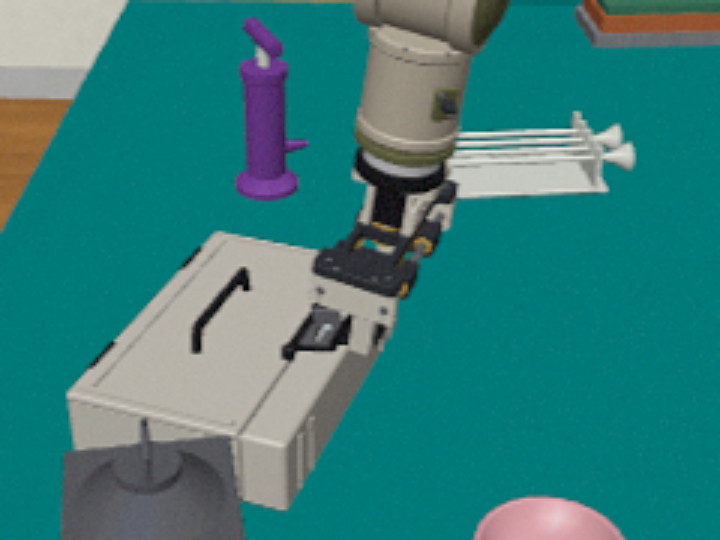

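```bash
cat >> h.py <<'E'
def arc(phi0,phi1,n,dr=0,hx=-56,hz=85,T0=20.2,p0=(-118.5,74.5),dtilt=0):
    # absolute pose targets along arc, printed as rows starting from the measured pose
    s=monitor.state(); p=s['tool_pos'].copy(); r=Ro.from_rotvec(s['eef_rot']); rows=[]
    x0,z0=p0[0]-hx,p0[1]-hz; k=(np.hypot(x0,z0)+dr)/np.hypot(x0,z0); x0*=k;z0*=k
    y=inv(p)[1]
    for i in range(1,n+1):
        ph=np.radians(phi0+(phi1-phi0)*i/n)
        X=x0*np.cos(ph)+z0*np.sin(ph); Z=-x0*np.sin(ph)+z0*np.cos(ph)
        tp=case(hx+X,y,hz+Z); tr=tool(T0-np.degrees(ph)+dtilt*i/n)
        d=r.inv().apply(tp-p)*100; w=(r.inv()*tr).as_rotvec()
        rows.append([round(float(v),2) for v in d]+[round(float(v),3) for v in w]); p=tp;r=tr
    print('[['+',\n'.join(map(str,rows))+']]')
E
python3 -c "
from h import *
show();arc(13,25,4,dr=-1)"
```

```text
t 12.1 pos [0.5036 0.1064 0.0882] case mm [-119.1   -1.4   88.2] dir(case) [[0.001, 1.0, -0.004], [0.135, -0.004, -0.991]] F case [-0.8   0.46  1.67] open 0.0398 q [-0.11  0.55 -0.37  2.26  0.84  0.39  0.04]
[[[-0.0, 0.16, -0.36, 0.062, 0.004, -0.0],
[-0.0, 0.07, -0.32, 0.052, 0.0, 0.0],
[0.0, 0.07, -0.32, 0.052, 0.0, -0.0],
[-0.0, 0.07, -0.32, 0.052, 0.0, 0.0]]]
```

play_rows([
  [[0,0.12,-0.34,0.055,0.003,0],[0,0.07,-0.32,0.052,0,0],[0,0.07,-0.32,0.052,0,0],[0,0.07,-0.32,0.052,0,0]],
])

```text
time_s: 12.5
tool_pos: [0.505, 0.1061, 0.1013]
eef_rot: [-2.489, -1.812, 0.075]
force: [1.8, -1.3, -1.1]
opening: 0.0401
```

```bash
python3 st.py; python3 -c "
from h import *
arc(25,43,6,dr=-1)"
```

```text
t 12.5 pos [0.505  0.1061 0.1013] case mm [-117.7   -1.2  101.3] dir(case) [[-0.004, 1.0, -0.003], [-0.078, -0.003, -0.997]] F case [ 2.17 -0.7  -1.11] open 0.0401 q [ 0.15  0.63 -0.65  2.1   0.53  0.65  0.41]
tilt -4.498302956218177 TCP rel hinge pol deg 14.787142642559633 r 63.81204212565753
[[[-0.0, 0.23, -0.37, 0.058, 0.003, 0.004],
[-0.0, 0.07, -0.32, 0.052, 0.0, -0.0],
[0.0, 0.07, -0.32, 0.052, -0.0, 0.0],
[-0.0, 0.07, -0.32, 0.052, 0.0, 0.0],
[0.0, 0.07, -0.32, 0.052, 0.0, 0.0],
[0.0, 0.07, -0.32, 0.052, -0.0, 0.0]]]
```

Forces small; radius steady at about 64 mm, so the flap follows. Continuing.

play_rows([
  [[0,0.14,-0.35,0.055,0.003,0.004],[0,0.1,-0.32,0.052,0,0],[0,0.1,-0.32,0.052,0,0],[0,0.1,-0.32,0.052,0,0],[0,0.1,-0.32,0.052,0,0],[0,0.1,-0.32,0.052,0,0]],
])

```text
time_s: 13.1
tool_pos: [0.5114, 0.1038, 0.1179]
eef_rot: [-2.268, -1.644, 0.346]
force: [-2.0, 0.9, 3.5]
opening: 0.0397
```

```bash
python3 st.py a2; python3 -c "
from h import *
arc(43,61,6,dr=0)"
```

```text
t 13.1 pos [0.5114 0.1038 0.1179] case mm [-110.9   -1.4  117.9] dir(case) [[-0.001, 1.0, -0.009], [-0.392, -0.009, -0.92]] F case [-2.18  0.29  3.51] open 0.0397 q [ 0.29  0.77 -0.77  1.86  0.3   1.03  0.65]
tilt -23.0695864084062 TCP rel hinge pol deg 30.971249054151237 r 63.97517563193804
[[[-0.0, 0.15, -0.63, 0.046, 0.009, -0.004],
[0.0, 0.07, -0.32, 0.052, 0.0, 0.0],
[-0.0, 0.07, -0.32, 0.052, -0.0, 0.0],
[0.0, 0.07, -0.32, 0.052, 0.0, 0.0],
[-0.0, 0.07, -0.32, 0.052, -0.0, 0.0],
[0.0, 0.07, -0.32, 0.052, 0.0, -0.0]]]
```

View pics/a2s.png

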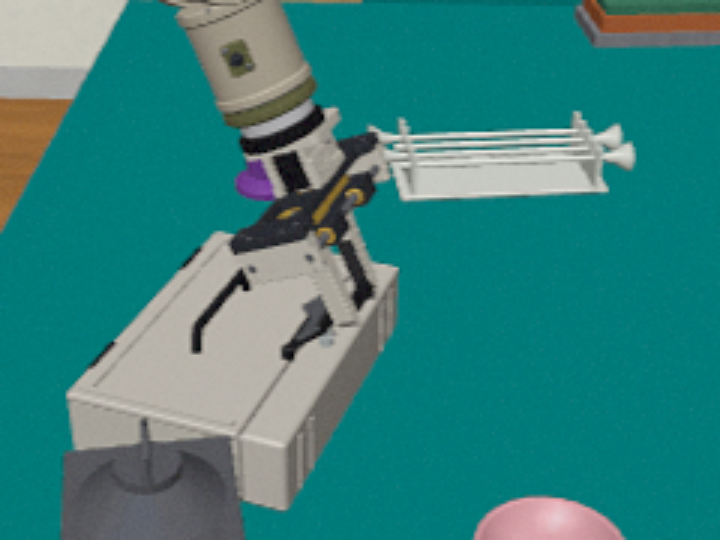

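play_rows([
  [[0,0.1,-0.36,0.05,0.009,-0.004],[0,0.1,-0.34,0.052,0,0],[0,0.1,-0.34,0.052,0,0],[0,0.1,-0.34,0.052,0,0],[0,0.1,-0.34,0.052,0,0],[0,0.1,-0.34,0.052,0,0]],
])

```text
time_s: 13.8
tool_pos: [0.5212, 0.1004, 0.1312]
eef_rot: [-2.031, -1.472, 0.577]
force: [-2.6, 0.2, 6.2]
opening: 0.0397
```

```bash
python3 st.py; python3 -c "
from h import *
arc(60,78,6,dr=0)"
```

```text
t 13.8 pos [0.5212 0.1004 0.1312] case mm [-100.5   -1.6  131.2] dir(case) [[-0.006, 1.0, -0.018], [-0.661, -0.018, -0.75]] F case [-2.54 -0.61  6.17] open 0.0397 q [ 0.32  0.93 -0.79  1.65  0.16  1.36  0.75]
tilt -41.37858704395349 TCP rel hinge pol deg 46.08100198474566 r 64.10776418729421
[[[-0.01, 0.19, -0.8, 0.025, 0.018, -0.008],
[-0.0, 0.07, -0.32, 0.052, 0.0, -0.0],
[0.0, 0.07, -0.32, 0.052, 0.0, 0.0],
[-0.0, 0.07, -0.32, 0.052, -0.0, -0.0],
[-0.0, 0.07, -0.32, 0.052, 0.0, 0.0],
[0.0, 0.07, -0.32, 0.052, 0.0, 0.0]]]
```

play_rows([
  [[0,0.1,-0.55,0.03,0.018,-0.008],[0,0.1,-0.45,0.045,0,0],[0,0.1,-0.4,0.045,0,0],[0,0.1,-0.4,0.045,0,0],[0,0.1,-0.4,0.045,0,0]],
])

```text
time_s: 14.3
tool_pos: [0.5356, 0.0958, 0.1412]
eef_rot: [-1.857, -1.345, 0.7]
force: [-3.9, 0.8, 3.7]
opening: 0.0399
```

```bash
python3 st.py a3
```

```text
t 14.3 pos [0.5356 0.0958 0.1412] case mm [-85.4  -1.5 141.2] dir(case) [[-0.005, 1.0, -0.013], [-0.809, -0.011, -0.587]] F case [-3.92 -0.41  3.69] open 0.0399 q [ 0.32  1.04 -0.78  1.5   0.08  1.58  0.78]
tilt -54.02915201544708 TCP rel hinge pol deg 62.363216038286396 r 63.423777225714495
```

View pics/a3s.png

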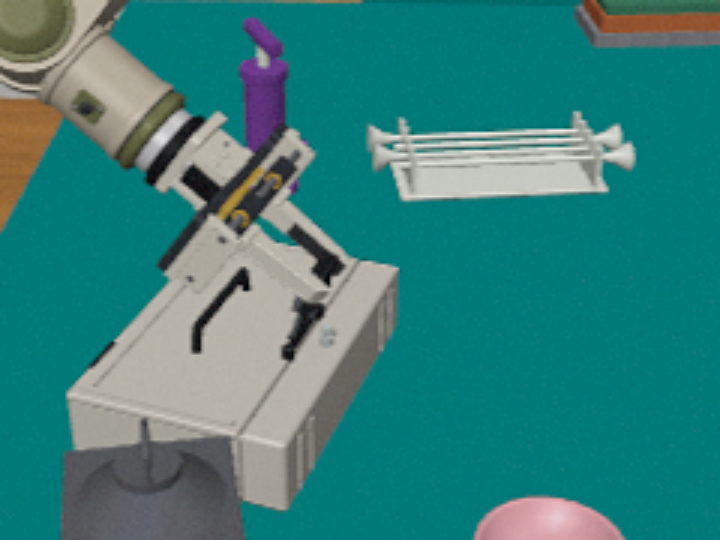

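View pics/a3.png

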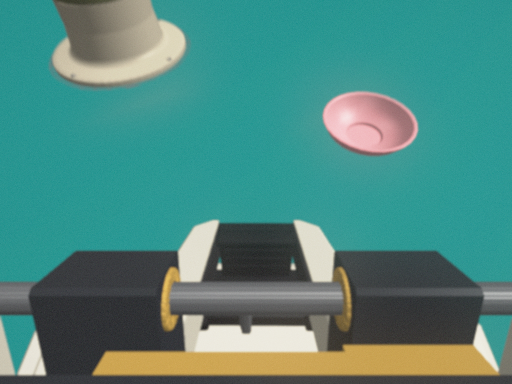

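```bash
cat >> h.py <<'E'
def lid(th0,th1,n,dtilt=0,off=(-29.4,56.2)):
    # off: TCP relative to latch hinge (case x,z) mm; flap keeps its world angle
    s=monitor.state(); p=s['tool_pos'].copy(); r=Ro.from_rotvec(s['eef_rot']); rows=[]
    z=RC.inv().apply(r.as_matrix()[:,2]); t0=np.degrees(np.arctan2(z[0],-z[2])); a0=np.arctan2(11,156)
    for i in range(1,n+1):
        a=a0+np.radians(th0+(th1-th0)*i/n); g=np.radians(-dtilt*i/n)
        ox=off[0]*np.cos(g)+off[1]*np.sin(g); oz=-off[0]*np.sin(g)+off[1]*np.cos(g)
        tp=case(100-156.4*np.cos(a)+ox,-1.5,74+156.4*np.sin(a)+oz); tr=tool(t0+dtilt*i/n)
        d=r.inv().apply(tp-p)*100; w=(r.inv()*tr).as_rotvec()
        rows.append([round(float(v),2) for v in d]+[round(float(v),3) for v in w]); p=tp;r=tr
    print('target case',np.round(inv(p),1)); print('[['+',\n'.join(map(str,rows))+']]')
E
python3 -c "
from h import *
lid(0,16,4)"
```

```text
target case [-76.3  -1.5 183.8]
[[[-0.01, -0.83, -0.74, 0.0, 0.011, -0.008],
[-0.0, -0.76, -0.78, 0.0, 0.0, 0.0],
[-0.0, -0.7, -0.83, 0.0, 0.0, 0.0],
[0.0, -0.64, -0.88, 0.0, 0.0, 0.0]]]
```

play_rows([
  [[0,0,0,0,0,0],[0,-0.5,-0.5,0,0.011,-0.008],[0,-0.83,-0.74,0,0,0],[0,-0.76,-0.78,0,0,0],[0,-0.7,-0.83,0,0,0],[0,-0.64,-0.88,0,0,0]],
], fingers=3.0, force=45)

```text
time_s: 15.0
tool_pos: [0.5459, 0.0923, 0.1871]
eef_rot: [-1.862, -1.343, 0.691]
force: [1.3, 1.7, -9.8]
opening: 0.0392
```

```bash
python3 st.py a4
```

```text
t 15.0 pos [0.5459 0.0923 0.1871] case mm [-74.5  -1.6 187.1] dir(case) [[0.001, 1.0, -0.009], [-0.806, -0.005, -0.591]] F case [ 0.72  1.99 -9.82] open 0.0392 q [ 0.33  1.   -0.8   1.46  0.05  1.65  0.77]
tilt -53.739730030716146 TCP rel hinge pol deg 79.70244447772136 r 103.76561476888618
```

View pics/a4s.png

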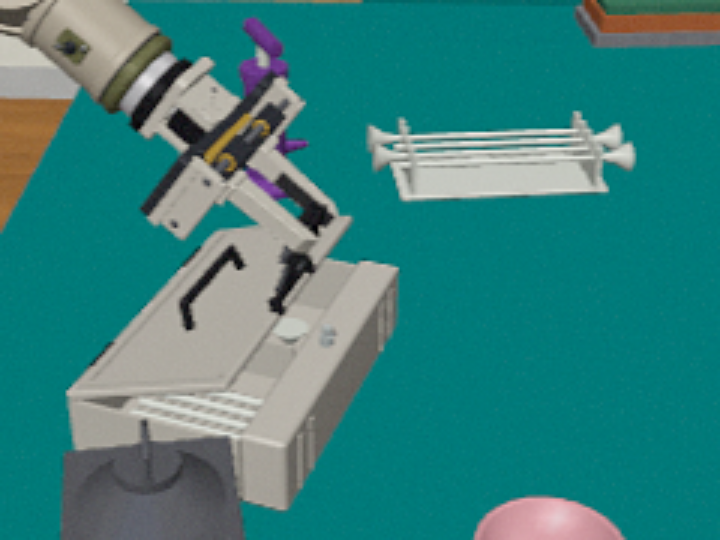

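```bash
python3 -c "
from h import *
lid(17,42,6)"
```

```text
target case [-38.   -1.5 242.8]
[[[0.0, -0.46, -0.76, 0.0, 0.005, -0.007],
[0.0, -0.51, -1.02, 0.0, 0.0, 0.0],
[-0.0, -0.43, -1.05, 0.0, 0.0, 0.0],
[0.0, -0.35, -1.08, 0.0, 0.0, 0.0],
[0.0, -0.27, -1.1, 0.0, 0.0, 0.0],
[-0.0, -0.19, -1.12, 0.0, 0.0, 0.0]]]
```

play_rows([
  [[0,-0.46,-0.76,0,0.005,-0.007],[0,-0.51,-1.02,0,0,0],[0,-0.43,-1.05,0,0,0],[0,-0.35,-1.08,0,0,0],[0,-0.27,-1.1,0,0,0],[0,-0.19,-1.12,0,0,0]],
])

```text
time_s: 15.7
tool_pos: [0.5831, 0.0799, 0.2449]
eef_rot: [-1.859, -1.345, 0.682]
force: [1.7, 3.4, -13.0]
opening: 0.0389
```

```bash
python3 st.py; python3 -c "
from h import *
lid(42,62,5)"
```

```text
t 15.7 pos [0.5831 0.0799 0.2449] case mm [-35.3  -1.9 244.9] dir(case) [[0.001, 1.0, -0.001], [-0.806, 0.0, -0.592]] F case [  0.53   3.8  -13.03] open 0.0389 q [ 0.32  0.97 -0.8   1.33  0.03  1.79  0.78]
tilt -53.6718443926656 TCP rel hinge pol deg 97.37110908850826 r 161.2049538315037
target case [  7.1  -1.5 273.1]
[[[0.04, -0.1, -0.75, -0.0, -0.0, -0.002],
[-0.0, -0.03, -1.09, 0.0, 0.0, 0.0],
[-0.0, 0.04, -1.09, 0.0, 0.0, 0.0],
[0.0, 0.12, -1.08, 0.0, 0.0, 0.0],
[-0.0, 0.2, -1.07, 0.0, 0.0, 0.0]]]
```

```bash
python3 -c "
from h import *
lid(43,60,5,dtilt=13,off=(-29.4,56.2))"
```

```text
target case [ -9.8  -1.5 262.8]
[[[0.04, -0.14, -0.57, -0.045, -0.0, -0.002],
[-0.0, -0.02, -0.64, -0.045, 0.0, -0.0],
[0.0, 0.08, -0.64, -0.045, 0.0, -0.0],
[-0.0, 0.17, -0.62, -0.045, 0.0, 0.0],
[0.0, 0.27, -0.59, -0.045, 0.0, 0.0]]]
```

play_rows([
  [[0.04,-0.14,-0.57,-0.045,0,-0.002],[0,-0.02,-0.64,-0.045,0,0],[0,0.08,-0.64,-0.045,0,0]],
])

```text
time_s: 16.0
tool_pos: [0.5975, 0.0753, 0.2574]
eef_rot: [-1.966, -1.425, 0.601]
force: [-0.2, 3.0, -13.4]
opening: 0.0393
```

```bash
python3 st.py a5
```

```text
t 16.0 pos [0.5975 0.0753 0.2574] case mm [-20.2  -1.8 257.4] dir(case) [[0.0, 1.0, -0.0], [-0.716, 0.0, -0.698]] F case [ -1.1    2.83 -13.36] open 0.0393 q [ 0.32  0.91 -0.81  1.34  0.08  1.73  0.79]
tilt -45.71931245258767 TCP rel hinge pol deg 101.73789151256953 r 176.12214867254949
```

View pics/a5s.png

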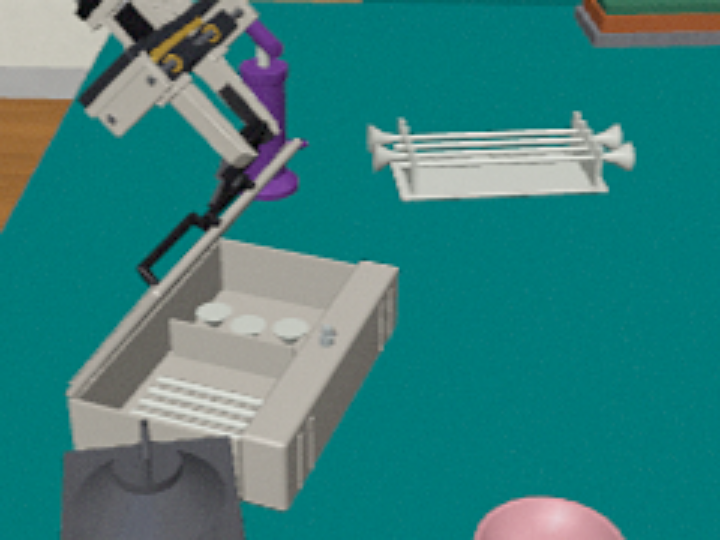

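play_rows([
  [[0,0.17,-0.62,-0.045,0,0],[0,0.27,-0.59,-0.045,0,0],[0,0.3,-0.57,-0.045,0,0],[0,0,0,0,0,0]],
])

```text
time_s: 16.5
tool_pos: [0.6148, 0.0695, 0.2674]
eef_rot: [-2.078, -1.508, 0.509]
force: [3.4, 1.2, -11.8]
opening: 0.0392
```

```bash
python3 st.py a6
```

```text
t 16.5 pos [0.6148 0.0695 0.2674] case mm [ -1.9  -1.9 267.4] dir(case) [[-0.001, 1.0, 0.0], [-0.607, -0.0, -0.795]] F case [  2.9    2.2  -11.76] open 0.0392 q [ 0.32  0.85 -0.81  1.35  0.14  1.65  0.79]
tilt -37.337838523114165 TCP rel hinge pol deg 106.51657082342167 r 190.20836483509473
```

View pics/a6s.png

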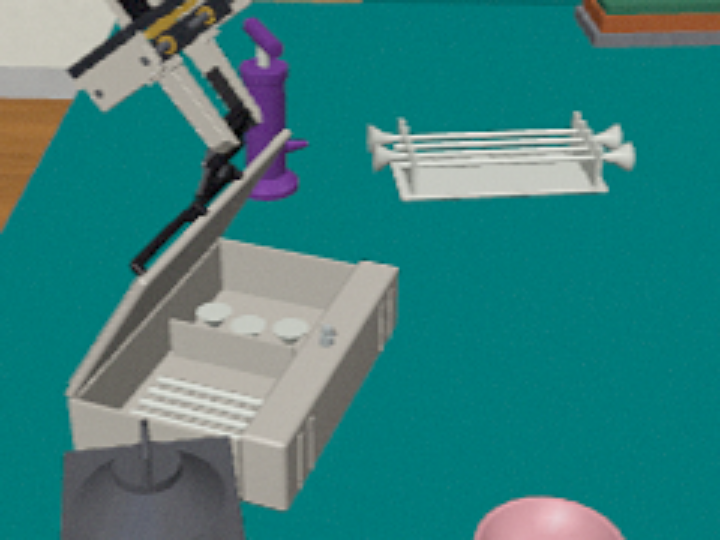

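View pics/a6.png

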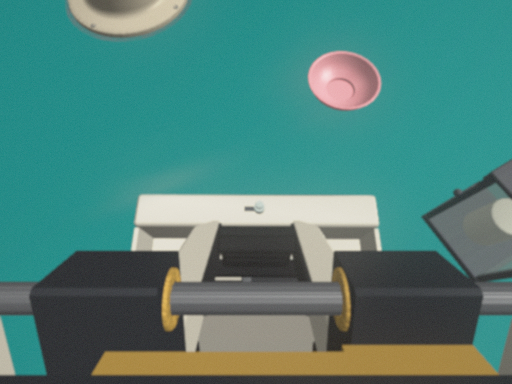

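```bash
python3 -c "
from h import *
lid(60,76,5,dtilt=-5,off=(-33.3,52.8))
c=calibration('side');p,D=snapshot('side')
f=192/np.tan(np.radians(c['fovy'])/2)
v,u=np.mgrid[0:384,0:512]
W=(np.stack([(u-c['cx'])/f*D,(v-c['cy'])/f*D,D],-1)-c['t'])@c['R']
L=inv(W.reshape(-1,3)).reshape(W.shape)
X,Y,Z=L[...,0],L[...,1],L[...,2]
for y in (60,90,120,-100):
  m=(abs(Y-y)<4)&(Z>100)&(Z<260)&(X>-60)&(X<110)
  if m.sum()>10: k=np.polyfit(Z[m],X[m],1); print(y,m.sum(),'lid deg',np.degrees(np.arctan2(1,-k[0])),'zmax',Z[m].max(),X[m].min(),X[m].max())
"
```

```text
target case [ 44.4  -1.5 283.5]
[[[0.03, 0.48, -0.92, 0.017, -0.0, 0.0],
[0.0, 0.48, -0.86, 0.017, 0.0, 0.0],
[-0.0, 0.51, -0.84, 0.017, -0.0, -0.0],
[-0.0, 0.54, -0.82, 0.017, 0.0, -0.0],
[0.0, 0.56, -0.8, 0.017, 0.0, 0.0]]]
60 19 lid deg 58.0402752097685 zmax 209.99096972203205 15.427638535780014 79.7933501125684
90 26 lid deg 60.057238118070366 zmax 210.60592887352482 15.091314096877284 76.27934756024206
120 23 lid deg 60.20193769198367 zmax 209.5809880910938 15.243190059381728 80.1471076204562
-100 11 lid deg 60.46218722779424 zmax 211.25019040452324 14.473234205012874 75.51962264962282
```

play_rows([
  [[0.03,0.48,-0.92,0.017,0,0],[0,0.48,-0.86,0.017,0,0],[0,0.51,-0.84,0.017,0,0]],
])

```text
time_s: 16.95
tool_pos: [0.6384, 0.0618, 0.2783]
eef_rot: [-2.026, -1.474, 0.554]
force: [-2.9, 2.6, -8.7]
opening: 0.0393
```

```bash
cat > la.py <<'E'
from h import *
c=calibration('side');p,D=snapshot('side')
import sys
cv2.imwrite(f'pics/{sys.argv[1]}.png',cv2.resize(p[100:280,140:380,::-1],None,fx=3,fy=3))
f=192/np.tan(np.radians(c['fovy'])/2)
v,u=np.mgrid[0:384,0:512]
W=(np.stack([(u-c['cx'])/f*D,(v-c['cy'])/f*D,D],-1)-c['t'])@c['R']
L=inv(W.reshape(-1,3)).reshape(W.shape)
X,Y,Z=L[...,0],L[...,1],L[...,2]
for y in (60,90,120,-100):
  m=(abs(Y-y)<4)&(Z>100)&(Z<260)&(X>-60)&(X<130)
  if m.sum()>10: k=np.polyfit(Z[m],X[m],1); print(y,m.sum(),'lid deg',round(np.degrees(np.arctan2(1,-k[0])),1),'zmax',Z[m].max())
E
python3 st.py; python3 la.py a7
```

```text
t 16.95 pos [0.6384 0.0618 0.2783] case mm [ 22.9  -1.9 278.3] dir(case) [[-0.003, 1.0, -0.001], [-0.658, -0.003, -0.753]] F case [-3.56  1.55 -8.69] open 0.0393 q [ 0.31  0.9  -0.79  1.24  0.13  1.77  0.81]
tilt -41.1309393163401 TCP rel hinge pol deg 112.21286145284134 r 208.750306976393
60 38 lid deg 67.1 zmax 220.41471115338143
90 37 lid deg 67.0 zmax 220.0875926467772
120 42 lid deg 67.3 zmax 219.936139943689
-100 27 lid deg 67.0 zmax 219.3235902486699
```

View pics/a7.png

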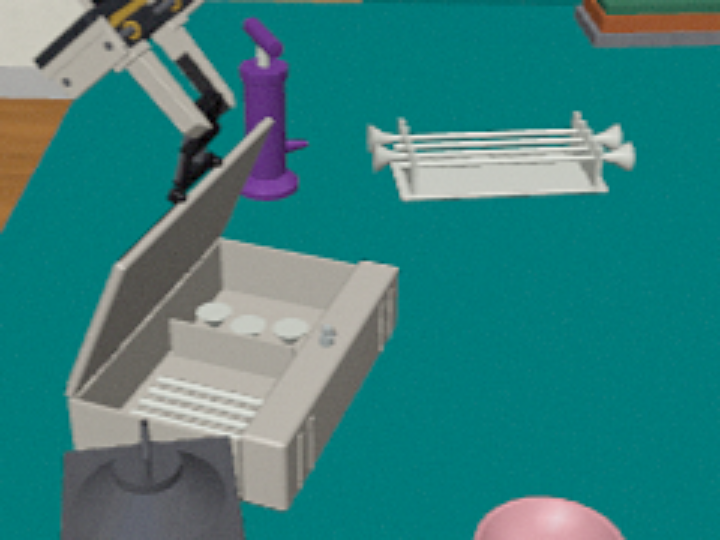

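```bash
python3 -c "
from h import *
lid(67,77,4,dtilt=0,off=(-26.1,56.4))"
```

```text
target case [ 49.5  -1.5 284.9]
[[[0.04, 0.31, -0.53, -0.0, 0.002, 0.002],
[0.0, 0.38, -0.57, 0.0, 0.0, 0.0],
[0.0, 0.4, -0.55, 0.0, 0.0, 0.0],
[0.0, 0.42, -0.53, 0.0, 0.0, 0.0]]]
```

play_rows([
  [[0.04,0.31,-0.53,-0.015,0,0],[0,0.38,-0.57,-0.02,0,0],[0,0.4,-0.55,-0.02,0,0],[0,0,0,0,0,0]],
], fingers=3.0, force=25)

```text
time_s: 17.4
tool_pos: [0.6572, 0.0556, 0.2833]
eef_rot: [-2.067, -1.505, 0.521]
force: [-0.7, 0.6, -8.8]
opening: 0.0396
```

```bash
python3 st.py; python3 la.py a8
```

```text
t 17.4 pos [0.6572 0.0556 0.2833] case mm [ 42.7  -2.  283.3] dir(case) [[-0.004, 1.0, -0.002], [-0.616, -0.004, -0.788]] F case [-0.82  0.38 -8.81] open 0.0396 q [ 0.3   0.89 -0.79  1.2   0.16  1.77  0.82]
tilt -38.040859107785835 TCP rel hinge pol deg 116.44868283417574 r 221.5088941331245
60 41 lid deg 69.4 zmax 223.19919751588378
90 42 lid deg 69.1 zmax 221.8528917173238
120 43 lid deg 68.6 zmax 222.05745887401147
-100 26 lid deg 68.8 zmax 221.28589224615294
```

play_rows([
  [[0,0.5,-0.6,0,0,0],[0,0.55,-0.6,-0.01,0,0],[0,0.55,-0.55,-0.02,0,0],[0,0.5,-0.5,-0.02,0,0],[0,0,0,0,0,0]],
])

```text
time_s: 17.95
tool_pos: [0.6874, 0.0456, 0.289]
eef_rot: [-2.106, -1.534, 0.488]
force: [-1.7, 0.8, -9.0]
opening: 0.0398
```

```bash
python3 st.py; python3 la.py a9
```

```text
t 17.95 pos [0.6874 0.0456 0.289 ] case mm [ 74.5  -2.1 289. ] dir(case) [[-0.005, 1.0, -0.002], [-0.575, -0.005, -0.818]] F case [-1.91  0.26 -8.99] open 0.0398 q [ 0.28  0.9  -0.77  1.13  0.19  1.79  0.84]
tilt -35.08852794663917 TCP rel hinge pol deg 122.602682234028 r 242.13953849879633
60 56 lid deg 76.0 zmax 228.1103869403153
90 57 lid deg 75.6 zmax 228.06476980281548
120 58 lid deg 75.6 zmax 228.41235560132054
-100 35 lid deg 75.8 zmax 229.42372313294433
```

View pics/a9.png

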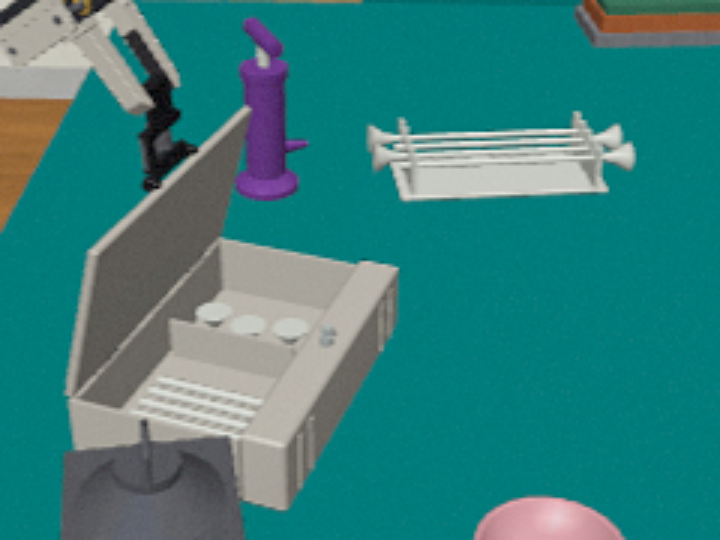

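play_rows([
  [[0,0,0,0,0,0],[0,0,0,0,0,0],[0,0,0,0,0,0],[0,0,0,0,0,0]],
], fingers=9.3)

```text
time_s: 18.4
tool_pos: [0.6883, 0.0461, 0.2931]
eef_rot: [-2.108, -1.535, 0.481]
force: [-0.8, -0.2, 0.1]
opening: 0.0671
```

```bash
python3 st.py; python3 la.py b1; python3 -c "
from h import *
plan(case(75,-2,370),tool(-25),6)"
```

```text
t 18.4 pos [0.6883 0.0461 0.2931] case mm [ 75.2  -1.3 293.1] dir(case) [[-0.004, 1.0, 0.001], [-0.572, -0.001, -0.82]] F case [-0.71 -0.44  0.15] open 0.0671 q [ 0.28  0.89 -0.77  1.13  0.19  1.79  0.84]
tilt -34.88384896407572 TCP rel hinge pol deg 122.23287855785529 r 245.99835844209258
60 50 lid deg 75.8 zmax 228.492134519131
90 60 lid deg 76.0 zmax 229.00700648866527
120 55 lid deg 75.6 zmax 227.02261745829784
-100 41 lid deg 76.0 zmax 228.7477784427387
end err mm [-0.  0. -0.]
[[[-0.01, -0.74, -1.05, -0.029, 0.0, 0.001],
[-0.01, -0.7, -1.07, -0.029, 0.0, 0.001],
[-0.01, -0.67, -1.09, -0.029, 0.0, 0.0],
[-0.01, -0.64, -1.11, -0.028, 0.0, 0.001],
[-0.02, -0.61, -1.12, -0.029, 0.0, 0.0],
[-0.01, -0.58, -1.15, -0.028, 0.001, 0.001]]]
```

play_rows([
  [[0,0,0,0,0,0],[0,0,0,0,0,0],[0,-0.74,-1.05,-0.029,0,0],[0,-0.7,-1.07,-0.029,0,0],[0,-0.67,-1.09,-0.029,0,0],[0,-0.64,-1.11,-0.029,0,0],[0,-0.61,-1.12,-0.029,0,0],[0,-0.58,-1.15,-0.029,0,0],[0,0,0,0,0,0]],
])

```text
time_s: 19.35
tool_pos: [0.6875, 0.0475, 0.3809]
eef_rot: [-2.25, -1.641, 0.34]
force: [-0.6, 1.0, -0.1]
opening: 0.0928
```

```bash
python3 st.py; python3 la.py b2
python3 - <<'E'
from h import *
p,d=snapshot('top'); cv2.imwrite('pics/b2t.png',p[:,:,::-1])
E
```

```text
t 19.35 pos [0.6875 0.0475 0.3809] case mm [ 7.400e+01 -3.000e-01  3.809e+02] dir(case) [[-0.005, 1.0, 0.004], [-0.402, 0.002, -0.915]] F case [-0.84  0.77 -0.11] open 0.0928 q [ 0.29  0.74 -0.79  1.15  0.23  1.75  0.83]
tilt -23.728267631219037 TCP rel hinge pol deg 113.71493697387088 r 323.1453805295078
60 56 lid deg 76.0 zmax 228.2388516717079
90 56 lid deg 75.6 zmax 227.15281301830774
120 62 lid deg 75.4 zmax 228.93597972655778
-100 39 lid deg 76.2 zmax 228.31757787125042
```

View pics/b2.png

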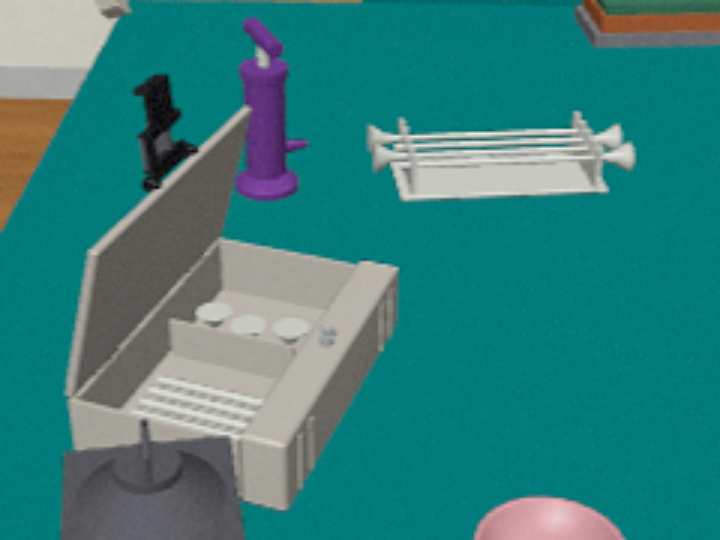

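View pics/b2t.png

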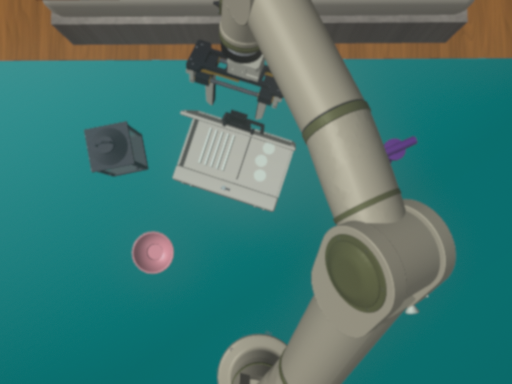

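The lid stands at about 76° and the gripper is clear of it. The lantern at (115,147) and the dish at (153,252) match the first picture. The pump and rack look unchanged in the side view.

Run:
```python
from workcell import close_job
print(close_job())
```

```text
the job is handed in; nothing more can be done
None
```

The case is open and I handed the job in at about 19.5 s of the 62 s allowed. close_job gave no verdict.

**Tab:** I slid the safety tab along the case's +y with a closed fingertip in steps of 0.5 to 1.2 mm. Sliding took about 2 N. It stopped after roughly 20 mm, which I confirmed with two light pushes of 3.7 N and one of 5.9 N, and the stud then sat against the end of the keyhole.

**Latch:** I pinched the tongue's two side edges and swung the flap up about 73°. One reading during the first lift was about 16 N along the case's x (about 18 N in all). It had dropped to about 2 N 0.1 s later. I had no measure of the force between tab and stud at that moment. The flap kept rising freely, and later pictures showed it clear of the stud.

**Lid:** I raised the lid by the flap and let go. The side camera's depth readings put it at 75.4° to 76.2° (about 1.32 rad), the same before and about 1 s after release.

**Last checks:**
- **Gripper:** it is open, about 9 cm above the flap, and the force reading is about zero.
- **Lantern and dish:** they are at the same top-view pixels as at the start.
- **Pump and rack:** they look unchanged in the side view, but the arm partly hid them from the top camera, so I did not measure them.

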